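Clear the welding plate: sort rejects, housings and blocks into their trays

TASK

Clear the five parts off the round plate of the welding cell. First of all put the red-topped reject into the red tray, while the other four still stand where they are; then stand the two good steel housings in the blue tray and the two brass blocks in the green tray, one to a bay, upright and flat on the bay's floor. Set every part down rather than dropping it or tipping it over, let go of everything, and do not disturb the hand control box.

Things in the scene. Friction and masses are not known exactly. Their poses are not given: they have to be found in the camera images.
- reject_mid (a point): Steel sensor housing, round, 70 mm tall: foot flange 44 mm across, 8 mm high, then a cylinder 30 mm across to the top. 0.2 kg. The reject: top 10 mm bright red, a red disc from above. Point: its centre, 35 mm above its underside; z up. Starts upright on a fixed round black plate 290 mm across, top 20 mm above the table (at its middle a hub 48 mm across, 10 mm high).
- housing_a_mid (a point): Steel sensor housing, round, 70 mm tall: foot flange 44 mm across, 8 mm high, then a cylinder 30 mm across to the top. 0.2 kg. A good one: bare steel top with a small black bore. Point: its centre, 35 mm above its underside; z up. Starts upright on a fixed round black plate 290 mm across, top 20 mm above the table (at its middle a hub 48 mm across, 10 mm high).
- housing_b_mid (a point): Steel sensor housing, round, 70 mm tall: foot flange 44 mm across, 8 mm high, then a cylinder 30 mm across to the top. 0.2 kg. A good one, just like the other good one. Point: its centre, 35 mm above its underside; z up. Starts upright on a fixed round black plate 290 mm across, top 20 mm above the table (at its middle a hub 48 mm across, 10 mm high).
- block_a_mid (a point): Brass connector block, 30 mm (its x) by 50 mm (its y), 58 mm tall, plus a round stub on top 20 mm across, 10 mm high. 0.25 kg. Point: its centre, 34 mm above its underside; z up. Starts upright at any heading on the round black plate (top 20 mm above the table).
- block_b_mid (a point): Brass connector block, 30 mm (its x) by 50 mm (its y), 58 mm tall, plus a round stub on top 20 mm across, 10 mm high. 0.25 kg. Point: its centre, 34 mm above its underside; z up. Starts upright at any heading on the round black plate (top 20 mm above the table). Just like the other block.
- red_tray: Red open tray, 74 by 74 mm, one bay 66 by 66 mm inside. Fixed; walls 4 mm thick, 16 mm high; floor 4 mm thick. Origin: centre of the underside; z up.
- blue_tray: Blue open tray, 74 mm (its x) by 144 mm (its y), split by a rim-high wall: two bays, each 66 mm (x) by 66 mm (y) inside, their centres at y = +35 mm and -35 mm of the tray. Fixed; walls 4 mm thick, 16 mm high; floor 4 mm thick. Origin: centre of the underside; z up.
- green_tray: Green open tray, 66 mm (its x) by 152 mm (its y), split by a rim-high wall: two bays, each 58 mm (x) by 70 mm (y) inside, their centres at y = +37 mm and -37 mm. A block stands in a bay with its 50 mm side along the tray's y. Fixed; walls 4 mm thick, 16 mm high; floor 4 mm thick. Origin: centre of the underside; z up.
- pendant: Bystander: loose black hand control box, 75 mm (its x) by 150 mm (its y), 50 mm tall with its grey dial. Origin: centre of its underside. Lies where a tray might.
- plate: The fixed round black plate on which the five parts start, 290 mm across, 20 mm high, with a flat aluminium hub at its middle (48 mm across, 10 mm higher). Origin: centre of its underside.

How it is judged:
On the way:
1. the red-topped reject stands released in the red tray while the other four parts have not yet been moved from their places on the plate (x of reject_mid in the frame of red_tray between -0.015 and 0.015 m and y of reject_mid in the frame of red_tray between -0.015 and 0.015 m and z of reject_mid in the frame of red_tray between 0.033 and 0.045 m and angle between reject_mid's own z axis and vertical below 0.12 rad and linear speed of reject below 0.02 m/s and contact force between the fingers and reject below 0.1 N and distance of each of housing_a_mid, housing_b_mid, block_a_mid, block_b_mid from where it was at the start of the episode below 0.03 m), for 0.2 s.
At the end, for the whole second after the job is handed in: Reject in the red tray, one good housing in each blue bay (centre within 15 mm of the bay centre along each tray axis), one brass block in each green bay (within 17 mm along the tray's x, 21 mm along y); all upright within 0.12 rad, on the bay floor (height within 6 mm), at rest and released (x of reject_mid in the frame of red_tray between -0.015 and 0.015 m and y of reject_mid in the frame of red_tray between -0.015 and 0.015 m and z of reject_mid in the frame of red_tray between 0.033 and 0.045 m and angle between reject_mid's own z axis and vertical below 0.12 rad and ((x of housing_a_mid in the frame of blue_tray between -0.015 and 0.015 m and y of housing_a_mid in the frame of blue_tray between 0.02 and 0.05 m and z of housing_a_mid in the frame of blue_tray between 0.033 and 0.045 m and angle between each of housing_a_mid, housing_b_mid's own z axis and vertical below 0.12 rad and x of housing_b_mid in the frame of blue_tray between -0.015 and 0.015 m and y of housing_b_mid in the frame of blue_tray between -0.05 and -0.02 m and z of housing_b_mid in the frame of blue_tray between 0.033 and 0.045 m) or (x of housing_a_mid in the frame of blue_tray between -0.015 and 0.015 m and y of housing_a_mid in the frame of blue_tray between -0.05 and -0.02 m and z of housing_a_mid in the frame of blue_tray between 0.033 and 0.045 m and angle between each of housing_a_mid, housing_b_mid's own z axis and vertical below 0.12 rad and x of housing_b_mid in the frame of blue_tray between -0.015 and 0.015 m and y of housing_b_mid in the frame of blue_tray between 0.02 and 0.05 m and z of housing_b_mid in the frame of blue_tray between 0.033 and 0.045 m)) and ((x of block_a_mid in the frame of green_tray between -0.017 and 0.017 m and y of block_a_mid in the frame of green_tray between 0.016 and 0.058 m and z of block_a_mid in the frame of green_tray between 0.032 and 0.044 m and angle between each of block_a_mid, block_b_mid's own z axis and vertical below 0.12 rad and x of block_b_mid in the frame of green_tray between -0.017 and 0.017 m and y of block_b_mid in the frame of green_tray between -0.058 and -0.016 m and z of block_b_mid in the frame of green_tray between 0.032 and 0.044 m) or (x of block_a_mid in the frame of green_tray between -0.017 and 0.017 m and y of block_a_mid in the frame of green_tray between -0.058 and -0.016 m and z of block_a_mid in the frame of green_tray between 0.032 and 0.044 m and angle between each of block_a_mid, block_b_mid's own z axis and vertical below 0.12 rad and x of block_b_mid in the frame of green_tray between -0.017 and 0.017 m and y of block_b_mid in the frame of green_tray between 0.016 and 0.058 m and z of block_b_mid in the frame of green_tray between 0.032 and 0.044 m)) and linear speed of each of reject, housing_a, housing_b, block_a, block_b below 0.02 m/s); the robot touches nothing.
It fails at once if a part is tipped over (leans more than 0.5 rad) (angle between any of reject_mid, housing_a_mid, housing_b_mid, block_a_mid, block_b_mid's own z axis and vertical above 0.5 rad).
It fails at once if a part is dropped or thrown (moves faster than 0.6 m/s while not held, as after a fall of about 2 cm) ((linear speed of reject above 0.6 m/s and contact force between the fingers and reject below 0.05 N) or (linear speed of housing_a above 0.6 m/s and contact force between the fingers and housing_a below 0.05 N) or (linear speed of housing_b above 0.6 m/s and contact force between the fingers and housing_b below 0.05 N) or (linear speed of block_a above 0.6 m/s and contact force between the fingers and block_a below 0.05 N) or (linear speed of block_b above 0.6 m/s and contact force between the fingers and block_b below 0.05 N)).
It fails at once if the hand control box is moved by more than 20 mm (distance of pendant from where it was at the start of the episode above 0.02 m).
It also fails if it takes over 112 s, if anything falls off the work surface, if the arm or the gripper's body presses on something with over 40 N, if the wrist force passes 120 N, or if a joint passes its speed limit or range.

ROBOT

A 6-joint arm with a two-finger parallel gripper is mounted at the origin on the work surface. World frame = base frame: x ahead of the robot, y to its left, z up, the work surface at z = 0. Lengths are in m, angles in rad, forces in N, time in s.
With the tool pointing down it reaches from about 0.425 to 0.95 m from the base axis. Payload 3.5 kg.
Tool frame: the origin (TCP) lies between the finger pads; the fingertips stand 17 mm ahead of it and the grasp point (between the pads) lies 2 mm behind it; z points along the fingers, y is the direction in which the jaws open and shut (so a half turn about z gives the same grasp; the last joint's range is limited). The gripper opens to 85 mm and grips with 20 to 120 N. Pads are 22 mm wide; open, the fingers measure 114 mm over their backs; the gripper's body (76 mm by 85 mm) begins 54 mm behind the grasp point. The pads swing forward as they close: fully open they stand 13 mm farther back than shut.
Start: joints at [1.1, 0.286, 1.577, -0, 1.279, -0.15], TCP at [0.213, 0.641, 0.248] pointing down, gripper open.
Joint ranges: [-2.77, 2.77], [-0.9, 2.22], [0.21, 2.48], [-1.53, 4.67], [0.24, 2.81], [-2.84, 2.84]. Speed limits (rad/s): [2.79, 2.79, 3.14, 3.14, 3.14, 3.14].

INTERFACE

Orientations are given as a unit quaternion [x, y, z, w].
In Python, from plant import ctrl gives the robot as it stands.
- The arm moves only by the tool carry_out, never from a script. Its argument "commands" is a list of rows, each an object with "delta_pos": the shift along the tool's x, y, z in m, a list of three; "delta_rot": the turn, a rotation vector about the tool's x, y, z in rad, a list of three; "claw": the opening in per cent of the stroke, from 0 (shut) to 100 (fully open). A call has 1 to 8 rows; each row is the pose to reach, as a shift and turn from the pose measured when the call began, along the tool's axes at that moment; what a row does not reach only later rows make up. A row lasts 1/12 s, in which the tool goes at most 41.7 mm and 7.16 degrees, less where a joint would pass 70% of its speed; a pose out of reach is approached as far as the arm can. A call with a gripper value outside its range is refused whole. The fingers move at their own pace and stop on an object; "force" is the grip in N (left out, the last holds). Time passes only in rows, so rows that repeat a pose let the fingers close. It gives the time, the measured TCP pose, the force and the opening at its end, in the units of the state.
- ctrl.get_state(): the state, without advancing time (a new reading comes with each control period).
- ctrl.read_camera(name): name is "scene" or "top"; returns (picture, depth): 400x640x3 uint8, red, green, blue; 400x640 float32, m along the optical axis (not along the pixel's ray), 0 where there is no reading.
- ctrl.camera_info(name): a dict with "fx", "fy", "cx", "cy" (pixels), "rvec" (rotation vector, rad) and "tvec" (3), from world to camera coordinates, as OpenCV has them. Camera axes: x right, y down, z forward; pixel columns grow to the right and rows downward; lengths in m; the calibration is good to about 2 mm. A picture is of the moment at which its call begins. camera_info takes no time and is no camera call.
- ctrl.sign_off(): hands the job in, once; it reports no verdict.
The state is a dict: "time": time; "qpos": joint angles; "dq": joint speeds; "joint_efforts": joint torques, N m; "eef_pos": TCP position; "tcp_rot": TCP orientation; "contact_force": force on the tool from outside, world axes, zero at the start; "wrist_torque": the same for the moment, N m; "opening": opening from 0.0 (shut) to 1.0 (fully open).
Only numpy, scipy, OpenCV 4.12 (cv2) and the standard library are available. Lean on these libraries where they do the work, as an engineer would, in place of code of your own. Each camera call takes 0.05 s, during which the arm holds its last target.

## Working session

There is one attempt and no reset: what is moved stays moved. The work goes in short steps, Python scripts to look and compute and a tool call to move; the robot and the scene stay as the last step left them, time stands still between calls to the robot, and variables do not carry over. Pictures are saved under pics/ and viewed, and the job is handed in when it is done.

Besides the shell and the picture viewer there is one more tool, called after ">>>" as a command line: name --argument value ..., lists and objects as JSON in quotes. carry_out: Moves the arm, as the interface text tells. Its arguments: {"type":"object","properties":{"commands":{"type":"array"},"force":{"type":"number"}},"required":["commands"]}

```bash
mkdir -p pics; ls; python3 - <<'E'
from plant import ctrl
import cv2,numpy as np
print(ctrl.get_state())
for n in ("top","scene"):
    im,d=ctrl.read_camera(n)
    cv2.imwrite(f"pics/{n}0.png",im[:,:,::-1]); np.savez(f"pics/{n}0.npz",im=im,d=d)
    print(n,ctrl.camera_info(n))
E
```

```text
pics
{'time': 0.0, 'qpos': array([ 1.10000590e+00,  2.87180284e-01,  1.57814013e+00,  1.69633920e-05,
        1.27860502e+00, -1.49970586e-01]), 'dq': array([ 1.45932785e-03,  2.48263638e-04, -3.28253742e-04,  3.47963920e-04,
       -6.99136769e-05, -7.60092139e-04]), 'joint_efforts': array([-2.03231531e-03, -4.06006157e+01, -2.92609888e+01, -3.56599558e-04,
        6.01338164e-03, -1.35197016e-06]), 'eef_pos': array([0.21253064, 0.64003321, 0.24695735]), 'tcp_rot': array([ 1.59725189e-01,  9.87160830e-01, -1.10817636e-03, -3.63971135e-04]), 'contact_force': array([-0.66353253,  0.26240317,  0.58568793]), 'wrist_torque': array([0.02005916, 0.05202073, 0.0021474 ]), 'opening': 1.003254189510299}
top {'fx': 370.35315838941733, 'fy': 370.35315838941733, 'cx': 322.0728902425543, 'cy': 193.92578418397974, 'rvec': array([ 2.19453111, -2.14105472,  0.03019487]), 'tvec': array([0.00638894, 0.54488586, 0.83487965])}
scene {'fx': 457.359093038861, 'fy': 457.359093038861, 'cx': 322.7568416257737, 'cy': 202.6040098619, 'rvec': array([ 2.03446356,  0.87287781, -0.44493961]), 'tvec': array([-0.37239252, -0.16947058,  1.4415455 ])}
```

View pics/top0.png

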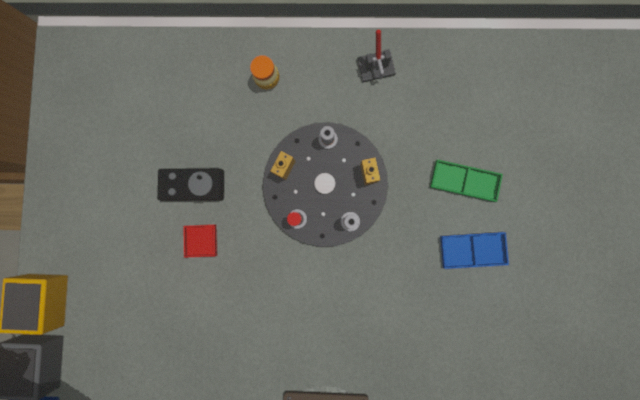

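View pics/scene0.png

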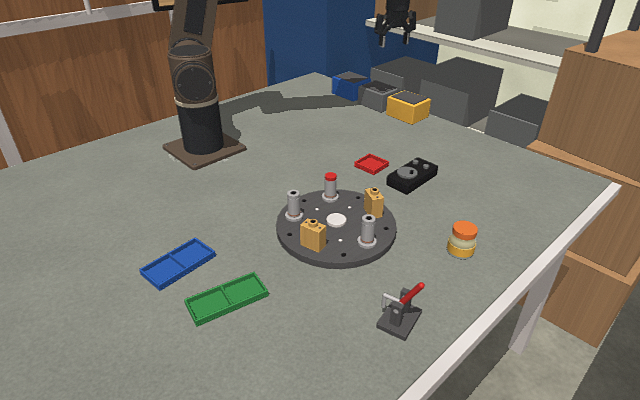

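The top view shows the reject at about (294,218), the housings at (327,132) and (351,221), and the blocks at (282,164) and (371,170). The trays are red (200,241), green (465,181) and blue (474,250), with the pendant at (191,185). Now I'll measure these.

```bash
cat > h.py <<'E'
import cv2,numpy as np
from scipy.spatial.transform import Rotation as Ro
from plant import ctrl
def cam(n):
    c=ctrl.camera_info(n); R=Ro.from_rotvec(c['rvec']).as_matrix(); return c,R,np.array(c['tvec'])
def ray(n,uv,z):
    c,R,t=cam(n); uv=np.atleast_2d(uv).astype(float)
    d=np.c_[(uv[:,0]-c['cx'])/c['fx'],(uv[:,1]-c['cy'])/c['fy'],np.ones(len(uv))]@R
    o=-R.T@t; s=(z-o[2])/d[:,2]; return o+d*s[:,None]
def proj(n,P):
    c,R,t=cam(n); p=np.atleast_2d(P)@R.T+t
    return np.c_[p[:,0]/p[:,2]*c['fx']+c['cx'],p[:,1]/p[:,2]*c['fy']+c['cy']]
def cloud(n,d):
    c,R,t=cam(n); v,u=np.mgrid[:d.shape[0],:d.shape[1]]
    P=np.stack([(u-c['cx'])/c['fx']*d,(v-c['cy'])/c['fy']*d,d],-1)
    return (P-t)@R
def blobs(m,amin=20):
    n,l,s,ce=cv2.connectedComponentsWithStats(m.astype(np.uint8))
    return [(l==i,s[i],ce[i]) for i in range(1,n) if s[i,4]>=amin]
E
cat > m.py <<'E'
from h import *
import sys
f=np.load("pics/top0.npz"); im,d=f['im'],f['d']
hsv=cv2.cvtColor(im,cv2.COLOR_RGB2HSV); H,S,V=hsv[...,0],hsv[...,1],hsv[...,2]
P=cloud("top",d)
print("cam",-cam("top")[1].T@cam("top")[2])
M={'red':((H<6)|(H>174))&(S>150)&(V>80),'green':(H>50)&(H<80)&(S>120),'blue':(H>95)&(H<125)&(S>120),'brass':(H>12)&(H<28)&(S>90),'dark':(V<55)}
for k,m in M.items():
    for b,s,c in blobs(m,40):
        zs=P[...,2][b]
        print(k,s.tolist(),c.round(1),'z med/max',np.median(zs).round(4),zs.max().round(4))
        if k in('red','green','blue') and s[4]>300:
            (cx,cy),(w,h),a=r=cv2.minAreaRect(np.argwhere(b)[:,::-1].astype(np.float32))
            bx=ray("top",cv2.boxPoints(r),.016); 
            print('   rim rect c',bx.mean(0).round(4),'sides',np.linalg.norm(bx[1]-bx[0]).round(4),np.linalg.norm(bx[2]-bx[1]).round(4),'dirs',[(np.degrees(np.arctan2(*(bx[j+1]-bx[j])[1::-1]))).round(1) for j in(0,1)])
# height clusters by depth in plate region
hi=(P[...,2]>.06)&(P[...,2]<.11)&(d>0)
for b,s,c in blobs(hi,15):
    q=P[b]; print('hi',c.round(1),s[4],'xy',q[:,:2].mean(0).round(4),'z',np.percentile(q[:,2],[10,50,90]).round(4))
E
python3 m.py
```

```text
cam [ 0.4876008  -0.01452162  0.86948261]
red [376, 30, 5, 28, 83] [378.  43.] z med/max 0.0912 0.8695
red [287, 213, 14, 12, 139] [293.6 218.5] z med/max 0.0891 0.8695
red [184, 225, 32, 32, 994] [199.5 240.6] z med/max 0.0041 0.8695
   rim rect c [0.4299 0.3019 0.016 ] sides 0.0732 0.0714 dirs [np.float64(-88.5), np.float64(-177.4)]
green [431, 160, 71, 41, 1769] [465.1 180.5] z med/max 0.0035 0.8695
   rim rect c [ 0.5834 -0.3079  0.016 ] sides 0.0652 0.1511 dirs [np.float64(-12.1), np.float64(-101.9)]
blue [441, 232, 68, 37, 2121] [474.2 250. ] z med/max 0.0036 0.8695
   rim rect c [ 0.4263 -0.3264  0.016 ] sides 0.1464 0.0728 dirs [np.float64(-84.7), np.float64(-176.8)]
blue [40, 397, 18, 3, 43] [ 49.  398.2] z med/max 0.0141 0.0211
brass [0, 0, 37, 183, 5155] [14.5 89.8] z med/max -0.1589 0.8695
brass [251, 56, 28, 34, 589] [263.8  71.4] z med/max 0.0683 0.8695
brass [270, 151, 25, 28, 409] [282.6 164.9] z med/max 0.0769 0.8695
brass [361, 158, 19, 27, 376] [369.8 170.6] z med/max 0.0769 0.8695
brass [0, 184, 23, 46, 978] [ 10.4 205.8] z med/max -0.4476 0.8695
brass [0, 274, 68
[... 590 characters left out ...]
[ 0.8682 -0.097 ] z [0.066  0.0847 0.1047]
hi [387.9  53. ] 44 xy [ 0.8599 -0.1205] z [0.0605 0.0619 0.0633]
hi [370.   56.9] 43 xy [ 0.8507 -0.0811] z [0.0602 0.0616 0.0631]
hi [262.2  66.8] 452 xy [0.8227 0.159 ] z [0.0667 0.0693 0.071 ]
hi [327.4 133.5] 184 xy [0.6701 0.0089] z [0.0751 0.0888 0.0908]
hi [282.1 163.8] 344 xy [0.6039 0.1055] z [0.0738 0.0776 0.087 ]
hi [370.7 169.6] 345 xy [ 0.5951 -0.0853] z [0.075  0.0774 0.087 ]
hi [294.8 218.1] 168 xy [0.4875 0.0733] z [0.0839 0.0889 0.0909]
hi [351.3 220.8] 162 xy [ 0.4847 -0.0458] z [0.0869 0.0894 0.0908]
hi [ 24.1 305. ] 2585 xy [0.2824 0.6635] z [0.0674 0.071  0.0733]
hi [ 20.9 369.9] 2457 xy [0.1447 0.6593] z [0.067  0.0712 0.0734]
```

```bash
python3 - <<'E'
import cv2
im=cv2.imread("pics/top0.png")
cv2.imwrite("pics/topz.png",cv2.resize(im[112:262,250:400],(600,600),interpolation=cv2.INTER_NEAREST))
E
```

```text
(no output)
```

View pics/topz.png

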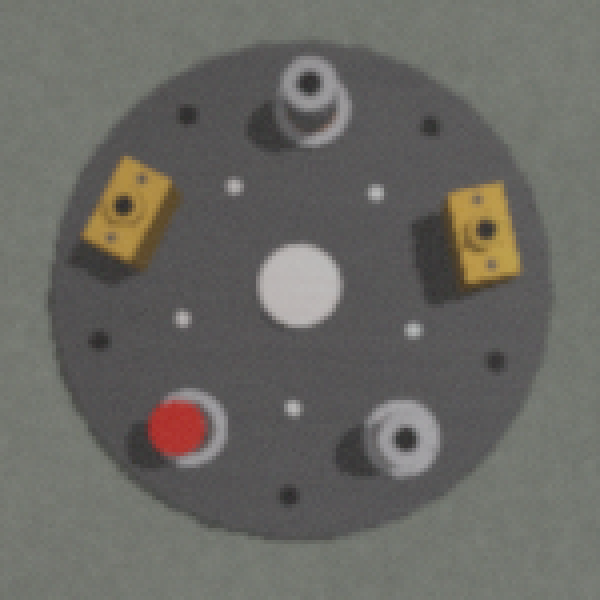

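The zoom shows the reject's red disc (upper left of its flange), two bores, and both brass blocks clearly turned. Next I'll refine the centres and headings.

```bash
cat >> h.py <<'E'
def refine(im,d,verbose=True):
    P=cloud("top",d); Z=P[...,2]
    hsv=cv2.cvtColor(im,cv2.COLOR_RGB2HSV); H,S=hsv[...,0],hsv[...,1]
    out=[]
    for b,s,c in blobs((Z>.06)&(Z<.11)&(d>0),60):
        if s[4]>430: continue
        br=b&(H>12)&(H<28)&(S>90)
        top=b&(Z>.085)&(Z<.094)
        q=ray("top",np.argwhere(top)[:,::-1],.09)
        (x,y),r=cv2.minEnclosingCircle(q[:,:2].astype(np.float32))
        e=cv2.minAreaRect((q[:,:2]).astype(np.float32))
        print('part',c.round(1),'top mean',q[:,:2].mean(0).round(4),'circ',np.round((x,y),4),'r',round(r,4),'z',Z[top].mean().round(4))
        if br.sum()>150:
            bb=b&(Z>.0735)&(Z<.092)
            cn=max(cv2.findContours(bb.astype(np.uint8),cv2.RETR_EXTERNAL,cv2.CHAIN_APPROX_NONE)[0],key=len)[:,0]
            w=ray("top",cn,.078)[:,:2].astype(np.float32)*1000
            (cx,cy),(a,h),ang=cv2.minAreaRect(w); bx=cv2.boxPoints(((cx,cy),(a,h),ang))
            print('   block rect',round(cx,1),round(cy,1),'sides',a.round(1) if hasattr(a,'round') else a,h,[np.degrees(np.arctan2(*(bx[j+1]-bx[j])[::-1])).round(1) for j in(0,1)],[np.linalg.norm(bx[j+1]-bx[j]).round(1) for j in(0,1)])
E
python3 - <<'E'
from h import *
f=np.load("pics/top0.npz"); refine(f['im'],f['d'])
# scene view cross check
im=np.load("pics/scene0.npz")['im'];d=np.load("pics/scene0.npz")['d']
hsv=cv2.cvtColor(im,cv2.COLOR_RGB2HSV)
P=cloud("scene",d)
for b,s,c in blobs((P[...,2]>.086)&(P[...,2]<.095)&(np.hypot(P[...,0]-.54,P[...,1])<.2),8): print('scene',c.round(1),s[4],P[b].mean(0).round(4))
# pendant
f=np.load("pics/top0.npz");P=cloud("top",f['d']); b=(P[...,2]>.025)&(P[...,2]<.06)&(P[...,1]>.2)&(P[...,1]<.42)&(P[...,0]>.3)
print('pendant x',np.percentile(P[b][:,0],[1,99]),'y',np.percentile(P[b][:,1],[1,99]))
E
```

```text
part [378.5  44.3] top mean [ 0.8698 -0.0959] circ [ 0.8691 -0.0964] r 0.007 z 0.0899
part [327.4 133.5] top mean [0.6719 0.0092] circ [0.6718 0.0092] r 0.0148 z 0.0892
part [282.1 163.8] top mean [0.6049 0.1064] circ [0.6048 0.107 ] r 0.0098 z 0.0875
   block rect 604.9 106.6 sides 30.274065017700195 48.55076599121094 [np.float32(-25.4), np.float32(64.6)] [np.float32(48.6), np.float32(30.3)]
part [370.7 169.6] top mean [ 0.5955 -0.0853] circ [ 0.596 -0.085] r 0.01 z 0.0873
   block rect 595.8 -85.9 sides 49.94989013671875 29.913619995117188 [np.float32(-76.7), np.float32(13.3)] [np.float32(29.9), np.float32(49.9)]
part [294.8 218.1] top mean [0.4876 0.0746] circ [0.4874 0.0744] r 0.0148 z 0.0892
part [351.3 220.8] top mean [ 0.4847 -0.0462] circ [ 0.4846 -0.046 ] r 0.0148 z 0.0892
scene [329.9 175.4] 72 [0.4882 0.0715 0.0904]
scene [292.6 193.3] 87 [ 0.4858 -0.0492  0.0902]
scene [373.8 190. ] 36 [0.6054 0.1033 0.0887]
scene [368.1 218.5] 106 [0.673  0.0064 0.0901]
scene [312.2 221.4] 45 [ 0.5959 -0.0882  0.0885]
pendant x [0.52431851 0.59701323] y [0.25372827 0.39860638]
```

Top and scene views agree within 3 mm, with heights and sizes as given. Here is a helper that turns a target into tool-frame deltas.

```bash
cat > g.py <<'E'
import sys
from h import *
# usage: g.py x y z phi_deg  -> delta in tool frame
def go(x,y,z,phi):
    s=ctrl.get_state(); R=Ro.from_quat(s['tcp_rot'])
    best=None
    p=np.radians(phi); yv=np.array([np.cos(p),np.sin(p),0]); zv=np.array([0,0,-1.]); xv=np.cross(yv,zv)
    T=Ro.from_matrix(np.c_[xv,yv,zv])
    dp=R.inv().apply(np.array([x,y,z])-s['eef_pos']); dr=(R.inv()*T).as_rotvec()
    q1=np.arctan2(y,x)
    print('t',round(s['time'],2),'pos',s['eef_pos'].round(4),'F',s['contact_force'].round(1),'open',round(s['opening'],3))
    print('dpos',dp.round(4).tolist(),'drot',dr.round(4).tolist(),'|d|',np.linalg.norm(dp).round(3),'rows>=',int(np.ceil(max(np.linalg.norm(dp)/.0417,np.degrees(np.linalg.norm(dr))/7.16))),'q6~',(q1-p).round(2))
    print('tool->world cols',R.as_matrix().round(3).tolist())
go(*map(float,sys.argv[1:5]))
E
python3 g.py .488 .073 .17 90
```

```text
t 0.1 pos [0.2126 0.6401 0.247 ] F [-0.4  0.5  0.1] open 1.002
dpos [-0.4402, -0.4511, 0.0779] drot [-0.0021, -0.0007, -0.3208] |d| 0.635 rows>= 16 q6~ -1.42
tool->world cols [[-0.949, 0.315, -0.001], [0.315, 0.949, -0.002], [0.0, -0.002, -1.0]]
```

>>> carry_out --commands '[{"delta_pos":[-0.44,-0.451,0.078],"delta_rot":[-0.002,-0.001,-0.321],"claw":100},{"delta_pos":[-0.44,-0.451,0.078],"delta_rot":[-0.002,-0.001,-0.321],"claw":100},{"delta_pos":[-0.44,-0.451,0.078],"delta_rot":[-0.002,-0.001,-0.321],"claw":100},{"delta_pos":[-0.44,-0.451,0.078],"delta_rot":[-0.002,-0.001,-0.321],"claw":100},{"delta_pos":[-0.44,-0.451,0.078],"delta_rot":[-0.002,-0.001,-0.321],"claw":100},{"delta_pos":[-0.44,-0.451,0.078],"delta_rot":[-0.002,-0.001,-0.321],"claw":100},{"delta_pos":[-0.44,-0.451,0.078],"delta_rot":[-0.002,-0.001,-0.321],"claw":100},{"delta_pos":[-0.44,-0.451,0.078],"delta_rot":[-0.002,-0.001,-0.321],"claw":100}]' --force 60

```text
time: 0.77
eef_pos: [0.3571, 0.3409, 0.2065]
tcp_rot: [-0.0, 1.0, -0.0, -0.0]
contact_force: [1.1, 0.1, -0.3]
opening: 1.0
```

```bash
python3 g.py .488 .073 .17 90
```

```text
t 0.77 pos [0.3571 0.3409 0.2065] F [ 1.1  0.1 -0.3] open 1.0
dpos [-0.1307, -0.268, 0.0367] drot [-0.0004, -0.0, 0.0007] |d| 0.3 rows>= 8 q6~ -1.42
tool->world cols [[-1.0, -0.001, -0.0], [-0.001, 1.0, -0.0], [0.0, -0.0, -1.0]]
```

>>> carry_out --commands '[{"delta_pos":[-0.131,-0.268,0.036],"delta_rot":[0,0,0],"claw":100},{"delta_pos":[-0.131,-0.268,0.036],"delta_rot":[0,0,0],"claw":100},{"delta_pos":[-0.131,-0.268,0.036],"delta_rot":[0,0,0],"claw":100},{"delta_pos":[-0.131,-0.268,0.036],"delta_rot":[0,0,0],"claw":100},{"delta_pos":[-0.131,-0.268,0.036],"delta_rot":[0,0,0],"claw":100},{"delta_pos":[-0.131,-0.268,0.036],"delta_rot":[0,0,0],"claw":100},{"delta_pos":[-0.131,-0.268,0.036],"delta_rot":[0,0,0],"claw":100},{"delta_pos":[-0.131,-0.268,0.036],"delta_rot":[0,0,0],"claw":100}]'

```text
time: 1.43
eef_pos: [0.4897, 0.0686, 0.1699]
tcp_rot: [0.002, 1.0, -0.001, -0.0]
contact_force: [-0.2, -0.9, 0.0]
opening: 1.0
```

```bash
python3 g.py .488 .073 .063 90
```

```text
t 1.43 pos [0.4897 0.0686 0.1699] F [-0.2 -0.9  0. ] open 1.0
dpos [0.0017, 0.0046, 0.1069] drot [-0.002, -0.0001, -0.0039] |d| 0.107 rows>= 3 q6~ -1.42
tool->world cols [[-1.0, 0.004, -0.0], [0.004, 1.0, -0.002], [0.0, -0.002, -1.0]]
```

>>> carry_out --commands '[{"delta_pos":[0.002,0.005,0.01],"delta_rot":[-0.002,0,-0.004],"claw":100},{"delta_pos":[0.002,0.005,0.03],"delta_rot":[-0.002,0,-0.004],"claw":100},{"delta_pos":[0.002,0.005,0.06],"delta_rot":[-0.002,0,-0.004],"claw":100},{"delta_pos":[0.002,0.005,0.085],"delta_rot":[-0.002,0,-0.004],"claw":100},{"delta_pos":[0.002,0.005,0.1],"delta_rot":[-0.002,0,-0.004],"claw":100},{"delta_pos":[0.002,0.005,0.107],"delta_rot":[-0.002,0,-0.004],"claw":100},{"delta_pos":[0.002,0.005,0.107],"delta_rot":[-0.002,0,-0.004],"claw":100}]'

```text
time: 2.02
eef_pos: [0.4853, 0.0747, 0.0605]
tcp_rot: [-0.001, 1.0, 0.0, -0.003]
contact_force: [-0.1, 0.8, -0.9]
opening: 0.997
```

```bash
python3 g.py .488 .073 .063 90;python3 - <<'E'
from h import *
im,d=ctrl.read_camera("scene"); cv2.imwrite("pics/s1.png",cv2.resize(im[100:260,220:420,::-1],(800,600)))
E
```

```text
t 2.02 pos [0.4853 0.0747 0.0605] F [-0.1  0.8 -0.9] open 0.997
dpos [-0.0027, -0.0017, -0.0025] drot [0.0006, -0.0054, 0.0015] |d| 0.004 rows>= 1 q6~ -1.42
tool->world cols [[-1.0, -0.002, -0.005], [-0.002, 1.0, 0.001], [0.005, 0.001, -1.0]]
```

View pics/s1.png

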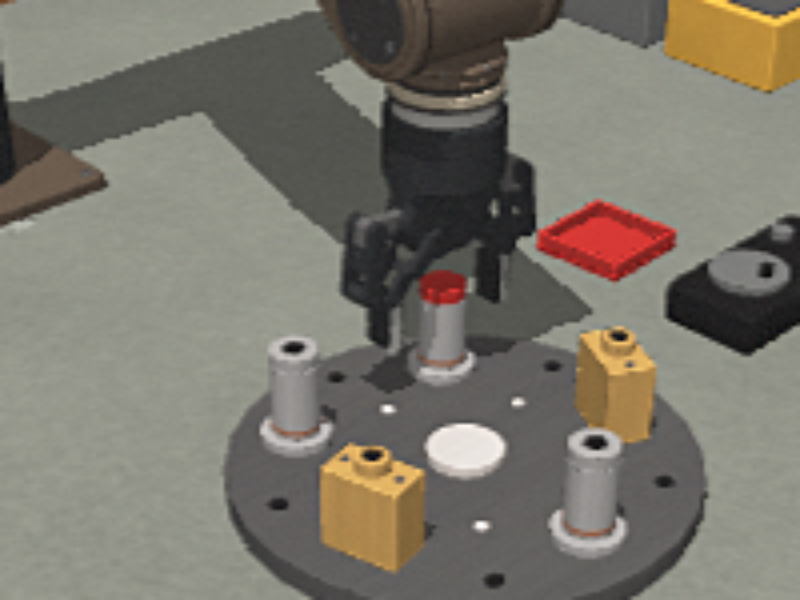

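The fingers straddle the reject (red top at about (443,285) in the crop), clear of the others. Closing now.

>>> carry_out --commands '[{"delta_pos":[-0.002,-0.002,-0.002],"delta_rot":[0.001,-0.005,0.001],"claw":100},{"delta_pos":[-0.002,-0.002,-0.002],"delta_rot":[0.001,-0.005,0.001],"claw":40},{"delta_pos":[-0.002,-0.002,-0.002],"delta_rot":[0.001,-0.005,0.001],"claw":20},{"delta_pos":[-0.002,-0.002,-0.002],"delta_rot":[0.001,-0.005,0.001],"claw":0},{"delta_pos":[-0.002,-0.002,-0.002],"delta_rot":[0.001,-0.005,0.001],"claw":0},{"delta_pos":[-0.002,-0.002,-0.002],"delta_rot":[0.001,-0.005,0.001],"claw":0},{"delta_pos":[-0.002,-0.002,-0.002],"delta_rot":[0.001,-0.005,0.001],"claw":0},{"delta_pos":[-0.002,-0.002,-0.002],"delta_rot":[0.001,-0.005,0.001],"claw":0}]'

```text
time: 2.73
eef_pos: [0.4893, 0.0725, 0.0649]
tcp_rot: [-0.0, 1.0, -0.0, 0.002]
contact_force: [-0.8, 0.6, 5.3]
opening: 0.334
```

```bash
python3 g.py .488 .073 .063 90
```

```text
t 2.73 pos [0.4893 0.0725 0.0649] F [-0.8  0.6  5.3] open 0.334
dpos [0.0013, 0.0005, 0.0019] drot [-0.0005, 0.004, 0.0002] |d| 0.002 rows>= 1 q6~ -1.42
tool->world cols [[-1.0, -0.0, 0.004], [-0.0, 1.0, -0.0], [-0.004, -0.0, -1.0]]
```

>>> carry_out --commands '[{"delta_pos":[0,0,-0.01],"delta_rot":[0,0.003,0],"claw":0},{"delta_pos":[0,0,-0.03],"delta_rot":[0,0.003,0],"claw":0},{"delta_pos":[0,0,-0.06],"delta_rot":[0,0.003,0],"claw":0},{"delta_pos":[0,0,-0.095],"delta_rot":[0,0.003,0],"claw":0},{"delta_pos":[0.01,0.03,-0.115],"delta_rot":[0,0.003,0],"claw":0},{"delta_pos":[0.02,0.065,-0.115],"delta_rot":[0,0.003,0],"claw":0},{"delta_pos":[0.03,0.1,-0.115],"delta_rot":[0,0.003,0],"claw":0},{"delta_pos":[0.04,0.135,-0.115],"delta_rot":[0,0.003,0],"claw":0}]'

```text
time: 3.4
eef_pos: [0.4478, 0.2084, 0.18]
tcp_rot: [0.001, 1.0, -0.0, 0.0]
contact_force: [0.3, 0.3, -2.0]
opening: 0.335
```

```bash
python3 - <<'E'
from h import *
f=np.load("pics/scene0.npz"); im,d=f['im'],f['d']
hsv=cv2.cvtColor(im,cv2.COLOR_RGB2HSV); H,S,V=hsv[...,0],hsv[...,1],hsv[...,2]
for k,m in {'red':((H<6)|(H>174))&(S>150)&(V>80),'green':(H>50)&(H<80)&(S>120),'blue':(H>95)&(H<125)&(S>150)}.items():
    for b,s,c in blobs(m,300):
        P=cloud("scene",d)[b]; P=P[abs(P[:,2]-.0165)<.004]
        if len(P)>50:
            r=cv2.minAreaRect((P[:,:2]*1000).astype(np.float32)); print(k,c.round(),r)
E
python3 g.py .430 .300 .16 90
```

```text
red [371. 163.] ((430.34991455078125, 301.8352966308594), (75.29827880859375, 80.67697143554688), 4.256907939910889)
green [225. 298.] ((585.1649169921875, -311.8906555175781), (152.04173278808594, 68.18865966796875), 78.1449966430664)
blue [341.  84.] ((-117.98126220703125, 691.0678100585938), (68.05136108398438, 386.75299072265625), 63.67121505737305)
blue [177. 263.] ((426.4620666503906, -330.8203430175781), (77.15055084228516, 144.112548828125), 5.151123523712158)
t 3.4 pos [0.4478 0.2084 0.18  ] F [ 0.3  0.3 -2. ] open 0.335
dpos [0.0179, 0.0916, 0.0199] drot [-0.0008, 0.0009, -0.001] |d| 0.095 rows>= 3 q6~ -0.96
tool->world cols [[-1.0, 0.001, 0.001], [0.001, 1.0, -0.001], [-0.001, -0.001, -1.0]]
```

>>> carry_out --commands '[{"delta_pos":[0.01,0.04,0.0],"delta_rot":[0,0,0],"claw":0},{"delta_pos":[0.016,0.075,0.01],"delta_rot":[0,0,0],"claw":0},{"delta_pos":[0.018,0.092,0.03],"delta_rot":[0,0,0],"claw":0},{"delta_pos":[0.018,0.092,0.055],"delta_rot":[0,0,0],"claw":0},{"delta_pos":[0.018,0.092,0.08],"delta_rot":[0,0,0],"claw":0},{"delta_pos":[0.018,0.092,0.1],"delta_rot":[0,0,0],"claw":0},{"delta_pos":[0.018,0.092,0.11],"delta_rot":[0,0,0],"claw":0},{"delta_pos":[0.018,0.092,0.115],"delta_rot":[0,0,0],"claw":0}]'

```text
time: 4.07
eef_pos: [0.4282, 0.2995, 0.0625]
tcp_rot: [0.0, 1.0, -0.002, -0.002]
contact_force: [-0.8, -0.0, -2.3]
opening: 0.335
```

```bash
python3 g.py .430 .300 .048 90
```

```text
t 4.07 pos [0.4282 0.2995 0.0625] F [-0.8 -0.  -2.3] open 0.335
dpos [-0.0019, 0.0006, 0.0145] drot [-0.0031, -0.0039, -0.001] |d| 0.015 rows>= 1 q6~ -0.96
tool->world cols [[-1.0, 0.001, -0.004], [0.001, 1.0, -0.003], [0.004, -0.003, -1.0]]
```

>>> carry_out --commands '[{"delta_pos":[-0.002,0.001,0.006],"delta_rot":[-0.002,-0.003,-0.001],"claw":0},{"delta_pos":[-0.002,0.001,0.01],"delta_rot":[-0.002,-0.003,-0.001],"claw":0},{"delta_pos":[-0.002,0.001,0.013],"delta_rot":[-0.002,-0.003,-0.001],"claw":0},{"delta_pos":[-0.002,0.001,0.0145],"delta_rot":[-0.002,-0.003,-0.001],"claw":0},{"delta_pos":[-0.002,0.001,0.0145],"delta_rot":[-0.002,-0.003,-0.001],"claw":0}]'

```text
time: 4.48
eef_pos: [0.4309, 0.3007, 0.049]
tcp_rot: [0.0, 1.0, -0.0, 0.0]
contact_force: [-0.8, -0.3, -1.5]
opening: 0.337
```

```bash
python3 g.py .430 .300 .048 90
```

```text
t 4.48 pos [0.4309 0.3007 0.049 ] F [-0.8 -0.3 -1.5] open 0.337
dpos [0.0009, -0.0007, 0.001] drot [-0.0004, 0.0008, -0.0] |d| 0.002 rows>= 1 q6~ -0.96
tool->world cols [[-1.0, 0.0, 0.001], [0.0, 1.0, -0.0], [-0.001, -0.0, -1.0]]
```

>>> carry_out --commands '[{"delta_pos":[0.001,-0.001,0.001],"delta_rot":[0,0,0],"claw":0},{"delta_pos":[0.001,-0.001,0.002],"delta_rot":[0,0,0],"claw":0},{"delta_pos":[0.001,-0.001,0.002],"delta_rot":[0,0,0],"claw":0}]'

```text
time: 4.73
eef_pos: [0.4309, 0.3002, 0.0489]
tcp_rot: [0.0, 1.0, 0.0, 0.001]
contact_force: [-2.8, -0.6, 5.3]
opening: 0.336
```

On the floor (contact force up 5 N). Releasing.

>>> carry_out --commands '[{"delta_pos":[0,0,0],"delta_rot":[0,0,0],"claw":40},{"delta_pos":[0,0,0],"delta_rot":[0,0,0],"claw":60},{"delta_pos":[0,0,0],"delta_rot":[0,0,0],"claw":100},{"delta_pos":[0,0,0],"delta_rot":[0,0,0],"claw":100},{"delta_pos":[0,0,0],"delta_rot":[0,0,0],"claw":100},{"delta_pos":[0,0,-0.02],"delta_rot":[0,0,0],"claw":100},{"delta_pos":[0,0,-0.06],"delta_rot":[0,0,0],"claw":100},{"delta_pos":[0,0,-0.1],"delta_rot":[0,0,0],"claw":100}]'

```text
time: 5.4
eef_pos: [0.429, 0.2993, 0.1479]
tcp_rot: [0.0, 1.0, -0.001, -0.001]
contact_force: [0.6, 0.5, 0.3]
opening: 1.004
```

```bash
python3 - <<'E'
from h import *
print(ctrl.get_state()['opening'])
im,d=ctrl.read_camera("scene"); cv2.imwrite("pics/s2.png",cv2.resize(im[60:260,220:470,::-1],(800,600)))
E
python3 g.py .485 -.0475 .17 3
```

```text
1.0036042992050238
t 5.45 pos [0.4345 0.3021 0.1585] F [2.5 2.1 5.1] open 0.997
dpos [-0.0505, -0.3496, -0.0127] drot [0.0149, 0.0069, 1.5187] |d| 0.353 rows>= 13 q6~ -0.15
tool->world cols [[-1.0, -0.0, 0.014], [-0.0, 1.0, 0.006], [-0.014, 0.006, -1.0]]
```

View pics/s2.png

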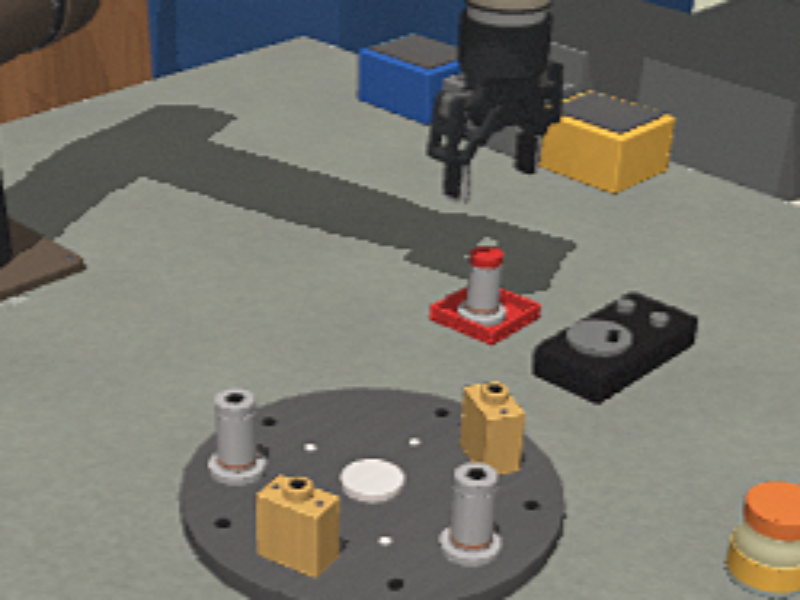

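The reject stands in the red tray, roughly centred (at (485,290) in the crop), and the other four have not moved. Next is the near good housing.

>>> carry_out --commands '[{"delta_pos":[-0.05,-0.35,-0.013],"delta_rot":[0,0,1.5],"claw":100},{"delta_pos":[-0.05,-0.35,-0.013],"delta_rot":[0,0,1.5],"claw":100},{"delta_pos":[-0.05,-0.35,-0.013],"delta_rot":[0,0,1.5],"claw":100},{"delta_pos":[-0.05,-0.35,-0.013],"delta_rot":[0,0,1.5],"claw":100},{"delta_pos":[-0.05,-0.35,-0.013],"delta_rot":[0,0,1.5],"claw":100},{"delta_pos":[-0.05,-0.35,-0.013],"delta_rot":[0,0,1.5],"claw":100},{"delta_pos":[-0.05,-0.35,-0.013],"delta_rot":[0,0,1.5],"claw":100},{"delta_pos":[-0.05,-0.35,-0.013],"delta_rot":[0,0,1.5],"claw":100}]'

```text
time: 6.12
eef_pos: [0.4814, -0.0307, 0.1692]
tcp_rot: [0.482, 0.876, 0.005, 0.003]
contact_force: [1.1, -0.1, -0.3]
opening: 0.997
```

```bash
python3 g.py .485 -.0475 .17 4
```

```text
t 6.12 pos [ 0.4814 -0.0307  0.1692] F [ 1.1 -0.1 -0.3] open 0.997
dpos [-0.0161, -0.0059, -0.0008] drot [0.0117, -0.0023, 0.4947] |d| 0.017 rows>= 4 q6~ -0.17
tool->world cols [[-0.535, 0.845, 0.01], [0.845, 0.535, 0.006], [-0.001, 0.012, -1.0]]
```

>>> carry_out --commands '[{"delta_pos":[-0.016,-0.006,0],"delta_rot":[0.012,-0.002,0.495],"claw":100},{"delta_pos":[-0.016,-0.006,0],"delta_rot":[0.012,-0.002,0.495],"claw":100},{"delta_pos":[-0.016,-0.006,0],"delta_rot":[0.012,-0.002,0.495],"claw":100},{"delta_pos":[-0.016,-0.006,0],"delta_rot":[0.012,-0.002,0.495],"claw":100},{"delta_pos":[-0.016,-0.006,0.005],"delta_rot":[0.012,-0.002,0.495],"claw":100},{"delta_pos":[-0.016,-0.006,0.01],"delta_rot":[0.012,-0.002,0.495],"claw":100}]'

```text
time: 6.62
eef_pos: [0.4851, -0.0475, 0.1588]
tcp_rot: [0.681, 0.732, 0.0, 0.0]
contact_force: [0.3, -0.3, -0.2]
opening: 1.003
```

```bash
python3 g.py .485 -.0475 .063 4
```

```text
t 6.62 pos [ 0.4851 -0.0475  0.1588] F [ 0.3 -0.3 -0.2] open 1.003
dpos [-0.0, -0.0001, 0.0958] drot [0.0002, 0.0, 0.0027] |d| 0.096 rows>= 3 q6~ -0.17
tool->world cols [[-0.072, 0.997, 0.0], [0.997, 0.072, 0.0], [-0.0, 0.0, -1.0]]
```

>>> carry_out --commands '[{"delta_pos":[0,0,0.025],"delta_rot":[0,0,0],"claw":100},{"delta_pos":[0,0,0.055],"delta_rot":[0,0,0],"claw":100},{"delta_pos":[0,0,0.08],"delta_rot":[0,0,0],"claw":100},{"delta_pos":[0,0,0.092],"delta_rot":[0,0,0],"claw":100},{"delta_pos":[0,0,0.096],"delta_rot":[0,0,0],"claw":100},{"delta_pos":[0,0,0.096],"delta_rot":[0,0,0],"claw":100},{"delta_pos":[0,0,0.096],"delta_rot":[0,0,0],"claw":50},{"delta_pos":[0,0,0.096],"delta_rot":[0,0,0],"claw":0}]'

```text
time: 7.28
eef_pos: [0.4862, -0.0477, 0.064]
tcp_rot: [0.681, 0.733, 0.001, 0.001]
contact_force: [-0.1, -0.9, 0.8]
opening: 0.745
```

>>> carry_out --commands '[{"delta_pos":[0,0,0],"delta_rot":[0,0,0],"claw":0},{"delta_pos":[0,0,0],"delta_rot":[0,0,0],"claw":0},{"delta_pos":[0,0,0],"delta_rot":[0,0,0],"claw":0},{"delta_pos":[0,0,0],"delta_rot":[0,0,0],"claw":0},{"delta_pos":[0,0,0],"delta_rot":[0,0,0],"claw":0}]'

```text
time: 7.7
eef_pos: [0.4872, -0.048, 0.0654]
tcp_rot: [0.681, 0.733, 0.001, 0.002]
contact_force: [-1.0, -0.8, 5.5]
opening: 0.338
```

```bash
python3 g.py .485 -.0475 .063 4
```

```text
t 7.7 pos [ 0.4872 -0.048   0.0654] F [-1.  -0.8  5.5] open 0.338
dpos [0.0007, -0.0021, 0.0024] drot [0.0047, 0.0018, 0.0039] |d| 0.003 rows>= 1 q6~ -0.17
tool->world cols [[-0.074, 0.997, 0.005], [0.997, 0.074, -0.002], [-0.002, 0.005, -1.0]]
```

```bash
python3 g.py .429 -.3636 .16 4.5
```

```text
t 7.7 pos [ 0.4872 -0.048   0.0654] F [-1.  -0.8  5.5] open 0.338
dpos [-0.3106, -0.0808, -0.0944] drot [0.0046, 0.0019, -0.0048] |d| 0.335 rows>= 9 q6~ -0.78
tool->world cols [[-0.074, 0.997, 0.005], [0.997, 0.074, -0.002], [-0.002, 0.005, -1.0]]
```

>>> carry_out --commands '[{"delta_pos":[0,0,-0.01],"delta_rot":[0.003,0.002,0],"claw":0},{"delta_pos":[0,0,-0.03],"delta_rot":[0.003,0.002,0],"claw":0},{"delta_pos":[0,0,-0.06],"delta_rot":[0.003,0.002,0],"claw":0},{"delta_pos":[-0.01,0,-0.09],"delta_rot":[0.003,0.002,0],"claw":0},{"delta_pos":[-0.04,-0.01,-0.1],"delta_rot":[0.003,0.002,0],"claw":0},{"delta_pos":[-0.08,-0.02,-0.1],"delta_rot":[0.003,0.002,0],"claw":0},{"delta_pos":[-0.12,-0.03,-0.1],"delta_rot":[0.003,0.002,0],"claw":0},{"delta_pos":[-0.16,-0.04,-0.1],"delta_rot":[0.003,0.002,0],"claw":0}]'

```text
time: 8.37
eef_pos: [0.4578, -0.2114, 0.1654]
tcp_rot: [0.68, 0.733, 0.001, 0.001]
contact_force: [0.7, -0.3, -1.4]
opening: 0.337
```

```bash
python3 g.py .429 -.3636 .16 4.5
```

```text
t 8.37 pos [ 0.4578 -0.2114  0.1654] F [ 0.7 -0.3 -1.4] open 0.337
dpos [-0.1496, -0.0401, 0.0053] drot [0.002, -0.0, -0.0036] |d| 0.155 rows>= 4 q6~ -0.78
tool->world cols [[-0.075, 0.997, 0.002], [0.997, 0.075, 0.0], [0.0, 0.002, -1.0]]
```

>>> carry_out --commands '[{"delta_pos":[-0.04,-0.01,0],"delta_rot":[0.002,0,-0.004],"claw":0},{"delta_pos":[-0.08,-0.02,0],"delta_rot":[0.002,0,-0.004],"claw":0},{"delta_pos":[-0.12,-0.03,0.01],"delta_rot":[0.002,0,-0.004],"claw":0},{"delta_pos":[-0.145,-0.039,0.03],"delta_rot":[0.002,0,-0.004],"claw":0},{"delta_pos":[-0.15,-0.04,0.055],"delta_rot":[0.002,0,-0.004],"claw":0},{"delta_pos":[-0.15,-0.04,0.08],"delta_rot":[0.002,0,-0.004],"claw":0},{"delta_pos":[-0.15,-0.04,0.095],"delta_rot":[0.002,0,-0.004],"claw":0},{"delta_pos":[-0.15,-0.04,0.1],"delta_rot":[0.002,0,-0.004],"claw":0}]'

```text
time: 9.03
eef_pos: [0.4271, -0.362, 0.061]
tcp_rot: [0.679, 0.734, 0.001, -0.004]
contact_force: [-0.2, 0.8, -1.0]
opening: 0.339
```

```bash
python3 g.py .429 -.3636 .048 4.5
```

```text
t 9.03 pos [ 0.4271 -0.362   0.061 ] F [-0.2  0.8 -1. ] open 0.339
dpos [-0.0019, 0.0019, 0.013] drot [-0.0045, -0.0066, -0.0005] |d| 0.013 rows>= 1 q6~ -0.78
tool->world cols [[-0.078, 0.997, -0.005], [0.997, 0.078, 0.006], [0.007, -0.004, -1.0]]
```

>>> carry_out --commands '[{"delta_pos":[-0.002,0.002,0.005],"delta_rot":[-0.003,-0.005,0],"claw":0},{"delta_pos":[-0.002,0.002,0.009],"delta_rot":[-0.003,-0.005,0],"claw":0},{"delta_pos":[-0.002,0.002,0.012],"delta_rot":[-0.003,-0.005,0],"claw":0},{"delta_pos":[-0.002,0.002,0.013],"delta_rot":[-0.003,-0.005,0],"claw":0},{"delta_pos":[-0.002,0.002,0.014],"delta_rot":[-0.003,-0.005,0],"claw":0},{"delta_pos":[-0.002,0.002,0.014],"delta_rot":[-0.003,-0.005,0],"claw":0}]'

```text
time: 9.53
eef_pos: [0.4298, -0.3641, 0.0495]
tcp_rot: [0.679, 0.734, -0.0, -0.001]
contact_force: [-2.4, 2.9, 5.5]
opening: 0.338
```

```bash
python3 g.py .429 -.3636 .048 4.5
```

```text
t 9.53 pos [ 0.4298 -0.3641  0.0495] F [-2.4  2.9  5.5] open 0.338
dpos [0.0006, -0.0007, 0.0015] drot [-0.0013, -0.0009, 0.0003] |d| 0.002 rows>= 1 q6~ -0.78
tool->world cols [[-0.079, 0.997, -0.001], [0.997, 0.079, 0.001], [0.001, -0.001, -1.0]]
```

On the floor. Releasing and rising.

>>> carry_out --commands '[{"delta_pos":[0,0,0],"delta_rot":[0,0,0],"claw":40},{"delta_pos":[0,0,0],"delta_rot":[0,0,0],"claw":60},{"delta_pos":[0,0,0],"delta_rot":[0,0,0],"claw":100},{"delta_pos":[0,0,0],"delta_rot":[0,0,0],"claw":100},{"delta_pos":[0,0,0],"delta_rot":[0,0,0],"claw":100},{"delta_pos":[0,0,-0.02],"delta_rot":[0,0,0],"claw":100},{"delta_pos":[0,0,-0.06],"delta_rot":[0,0,0],"claw":100},{"delta_pos":[0,0,-0.1],"delta_rot":[0,0,0],"claw":100}]'

```text
time: 10.2
eef_pos: [0.4287, -0.3628, 0.1483]
tcp_rot: [0.679, 0.734, 0.0, -0.004]
contact_force: [0.1, -0.5, 0.1]
opening: 1.001
```

```bash
python3 - <<'E'
from h import *
im,d=ctrl.read_camera("scene"); cv2.imwrite("pics/s3.png",cv2.resize(im[160:360,80:330,::-1],(800,600)))
E
python3 g.py .6725 .008 .17 0
```

```text
t 10.25 pos [ 0.4329 -0.3674  0.1594] F [ 2.9 -2.4  4.7] open 0.999
dpos [0.3552, 0.2686, -0.0123] drot [0.0064, 0.0092, 0.0792] |d| 0.446 rows>= 11 q6~ 0.01
tool->world cols [[-0.079, 0.997, 0.007], [0.997, 0.079, -0.009], [-0.009, 0.006, -1.0]]
```

View pics/s3.png

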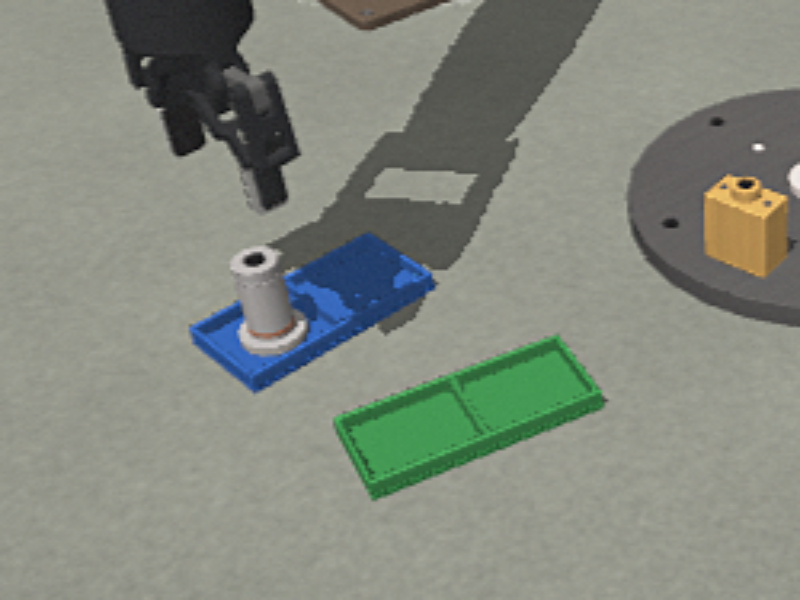

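The housing stands flat in the far blue bay (at (265,300) in the crop). Now the second housing.

>>> carry_out --commands '[{"delta_pos":[0.355,0.268,-0.012],"delta_rot":[0.003,0.003,0.079],"claw":100},{"delta_pos":[0.355,0.268,-0.012],"delta_rot":[0.003,0.003,0.079],"claw":100},{"delta_pos":[0.355,0.268,-0.012],"delta_rot":[0.003,0.003,0.079],"claw":100},{"delta_pos":[0.355,0.268,-0.012],"delta_rot":[0.003,0.003,0.079],"claw":100},{"delta_pos":[0.355,0.268,-0.012],"delta_rot":[0.003,0.003,0.079],"claw":100},{"delta_pos":[0.355,0.268,-0.012],"delta_rot":[0.003,0.003,0.079],"claw":100},{"delta_pos":[0.355,0.268,-0.012],"delta_rot":[0.003,0.003,0.079],"claw":100},{"delta_pos":[0.355,0.268,-0.012],"delta_rot":[0.003,0.003,0.079],"claw":100}]'

```text
time: 10.92
eef_pos: [0.6124, -0.0831, 0.1645]
tcp_rot: [0.707, 0.707, -0.001, 0.004]
contact_force: [0.5, -0.1, 0.8]
opening: 1.0
```

```bash
python3 g.py .6725 .008 .16 0
```

```text
t 10.92 pos [ 0.6124 -0.0831  0.1645] F [ 0.5 -0.1  0.8] open 1.0
dpos [0.0911, 0.0601, 0.0042] drot [0.004, 0.0063, 0.0002] |d| 0.109 rows>= 3 q6~ 0.01
tool->world cols [[-0.0, 1.0, 0.004], [1.0, 0.0, -0.006], [-0.006, 0.004, -1.0]]
```

>>> carry_out --commands '[{"delta_pos":[0.091,0.06,0.004],"delta_rot":[0.002,0.003,0],"claw":100},{"delta_pos":[0.091,0.06,0.004],"delta_rot":[0.002,0.003,0],"claw":100},{"delta_pos":[0.091,0.06,0.004],"delta_rot":[0.002,0.003,0],"claw":100},{"delta_pos":[0.091,0.06,0.004],"delta_rot":[0.002,0.003,0],"claw":100},{"delta_pos":[0.091,0.06,0.015],"delta_rot":[0.002,0.003,0],"claw":100},{"delta_pos":[0.091,0.06,0.02],"delta_rot":[0.002,0.003,0],"claw":100}]'

```text
time: 11.42
eef_pos: [0.6717, 0.0075, 0.1423]
tcp_rot: [0.707, 0.707, -0.001, 0.001]
contact_force: [-0.2, -0.6, -0.4]
opening: 1.0
```

```bash
python3 g.py .6725 .008 .063 0
```

```text
t 11.42 pos [0.6717 0.0075 0.1423] F [-0.2 -0.6 -0.4] open 1.0
dpos [0.0007, 0.0008, 0.0793] drot [0.0001, 0.0035, 0.0005] |d| 0.079 rows>= 2 q6~ 0.01
tool->world cols [[-0.001, 1.0, 0.0], [1.0, 0.001, -0.004], [-0.004, 0.0, -1.0]]
```

>>> carry_out --commands '[{"delta_pos":[0.001,0.001,0.02],"delta_rot":[0,0.002,0],"claw":100},{"delta_pos":[0.001,0.001,0.045],"delta_rot":[0,0.002,0],"claw":100},{"delta_pos":[0.001,0.001,0.067],"delta_rot":[0,0.002,0],"claw":100},{"delta_pos":[0.001,0.001,0.078],"delta_rot":[0,0.002,0],"claw":100},{"delta_pos":[0.001,0.001,0.079],"delta_rot":[0,0.002,0],"claw":100},{"delta_pos":[0.001,0.001,0.079],"delta_rot":[0,0.002,0],"claw":100},{"delta_pos":[0.001,0.001,0.079],"delta_rot":[0,0.002,0],"claw":50},{"delta_pos":[0.001,0.001,0.079],"delta_rot":[0,0.002,0],"claw":0}]'

```text
time: 12.08
eef_pos: [0.674, 0.0078, 0.0655]
tcp_rot: [0.707, 0.707, 0.001, 0.002]
contact_force: [-0.0, 0.7, 0.6]
opening: 0.75
```

>>> carry_out --commands '[{"delta_pos":[0,0,0],"delta_rot":[0,0,0],"claw":0},{"delta_pos":[0,0,0],"delta_rot":[0,0,0],"claw":0},{"delta_pos":[0,0,0],"delta_rot":[0,0,0],"claw":0},{"delta_pos":[0,0,0],"delta_rot":[0,0,0],"claw":0},{"delta_pos":[0,0,0],"delta_rot":[0,0,0],"claw":0}]'

```text
time: 12.5
eef_pos: [0.6749, 0.0076, 0.0671]
tcp_rot: [0.707, 0.707, 0.001, 0.003]
contact_force: [-0.9, -0.3, 6.1]
opening: 0.338
```

```bash
python3 g.py .4236 -.2938 .165 4.5
```

```text
t 12.5 pos [0.6749 0.0076 0.0671] F [-0.9 -0.3  6.1] open 0.338
dpos [-0.3016, -0.2508, -0.0986] drot [0.0056, 0.0027, -0.0783] |d| 0.404 rows>= 10 q6~ -0.68
tool->world cols [[-0.0, 1.0, 0.006], [1.0, 0.0, -0.002], [-0.002, 0.006, -1.0]]
```

>>> carry_out --commands '[{"delta_pos":[0,0,-0.01],"delta_rot":[0.004,0.002,0],"claw":0},{"delta_pos":[0,0,-0.03],"delta_rot":[0.004,0.002,0],"claw":0},{"delta_pos":[0,0,-0.065],"delta_rot":[0.004,0.002,0],"claw":0},{"delta_pos":[0,0,-0.1],"delta_rot":[0.004,0.002,0],"claw":0},{"delta_pos":[0,0,-0.115],"delta_rot":[0.004,0.002,0],"claw":0},{"delta_pos":[-0.03,-0.025,-0.12],"delta_rot":[0.004,0.002,-0.02],"claw":0},{"delta_pos":[-0.06,-0.05,-0.12],"delta_rot":[0.004,0.002,-0.04],"claw":0},{"delta_pos":[-0.09,-0.075,-0.12],"delta_rot":[0.004,0.002,-0.06],"claw":0}]'

```text
time: 13.17
eef_pos: [0.5982, -0.0823, 0.1867]
tcp_rot: [0.684, 0.729, 0.0, 0.001]
contact_force: [0.4, -0.0, -2.0]
opening: 0.335
```

```bash
python3 g.py .4236 -.2938 .17 4.5
```

```text
t 13.17 pos [ 0.5982 -0.0823  0.1867] F [ 0.4 -0.  -2. ] open 0.335
dpos [-0.2, -0.1876, 0.0166] drot [0.0016, 0.0008, -0.0152] |d| 0.275 rows>= 7 q6~ -0.68
tool->world cols [[-0.063, 0.998, 0.002], [0.998, 0.063, -0.001], [-0.001, 0.002, -1.0]]
```

>>> carry_out --commands '[{"delta_pos":[-0.028,-0.026,0.0],"delta_rot":[0.001,0,-0.01],"claw":0},{"delta_pos":[-0.056,-0.052,0.0],"delta_rot":[0.001,0,-0.015],"claw":0},{"delta_pos":[-0.084,-0.079,0.0],"delta_rot":[0.001,0,-0.015],"claw":0},{"delta_pos":[-0.112,-0.105,0.005],"delta_rot":[0.001,0,-0.015],"claw":0},{"delta_pos":[-0.14,-0.131,0.01],"delta_rot":[0.001,0,-0.015],"claw":0},{"delta_pos":[-0.168,-0.157,0.015],"delta_rot":[0.001,0,-0.015],"claw":0},{"delta_pos":[-0.19,-0.178,0.017],"delta_rot":[0.001,0,-0.015],"claw":0},{"delta_pos":[-0.2,-0.188,0.025],"delta_rot":[0.001,0,-0.015],"claw":0}]'

```text
time: 13.83
eef_pos: [0.4211, -0.2963, 0.1616]
tcp_rot: [0.68, 0.733, -0.001, 0.001]
contact_force: [-0.2, -0.4, -0.9]
opening: 0.339
```

```bash
python3 g.py .4236 -.2938 .051 4.5
```

```text
t 13.83 pos [ 0.4211 -0.2963  0.1616] F [-0.2 -0.4 -0.9] open 0.339
dpos [0.0026, 0.0027, 0.1106] drot [0.0003, 0.0023, -0.0031] |d| 0.111 rows>= 3 q6~ -0.68
tool->world cols [[-0.075, 0.997, 0.0], [0.997, 0.075, -0.002], [-0.002, 0.0, -1.0]]
```

>>> carry_out --commands '[{"delta_pos":[0.003,0.003,0.01],"delta_rot":[0,0.002,-0.003],"claw":0},{"delta_pos":[0.003,0.003,0.03],"delta_rot":[0,0.002,-0.003],"claw":0},{"delta_pos":[0.003,0.003,0.055],"delta_rot":[0,0.002,-0.003],"claw":0},{"delta_pos":[0.003,0.003,0.075],"delta_rot":[0,0.002,-0.003],"claw":0},{"delta_pos":[0.003,0.003,0.09],"delta_rot":[0,0.002,-0.003],"claw":0},{"delta_pos":[0.003,0.003,0.098],"delta_rot":[0,0.002,-0.003],"claw":0},{"delta_pos":[0.003,0.003,0.102],"delta_rot":[0,0.002,-0.003],"claw":0}]'

```text
time: 14.42
eef_pos: [0.4232, -0.2916, 0.0573]
tcp_rot: [0.679, 0.735, 0.0, -0.002]
contact_force: [0.3, 0.7, -1.0]
opening: 0.334
```

```bash
python3 g.py .4236 -.2938 .051 4.5
```

```text
t 14.42 pos [ 0.4232 -0.2916  0.0573] F [ 0.3  0.7 -1. ] open 0.334
dpos [-0.0022, 0.0003, 0.0063] drot [-0.0022, -0.0031, 0.0006] |d| 0.007 rows>= 1 q6~ -0.68
tool->world cols [[-0.079, 0.997, -0.002], [0.997, 0.079, 0.003], [0.003, -0.002, -1.0]]
```

>>> carry_out --commands '[{"delta_pos":[-0.002,0,0.002],"delta_rot":[0,0,0],"claw":0},{"delta_pos":[-0.002,0,0.004],"delta_rot":[0,0,0],"claw":0},{"delta_pos":[-0.002,0,0.006],"delta_rot":[0,0,0],"claw":0},{"delta_pos":[-0.002,0,0.007],"delta_rot":[0,0,0],"claw":0},{"delta_pos":[-0.002,0,0.007],"delta_rot":[0,0,0],"claw":0}]'

```text
time: 14.83
eef_pos: [0.4238, -0.2941, 0.0512]
tcp_rot: [0.679, 0.735, 0.0, -0.001]
contact_force: [-1.0, 0.3, -0.3]
opening: 0.335
```

>>> carry_out --commands '[{"delta_pos":[0,0,0.001],"delta_rot":[0,0,0],"claw":0},{"delta_pos":[0,0,0.0015],"delta_rot":[0,0,0],"claw":0},{"delta_pos":[0,0,0.0015],"delta_rot":[0,0,0],"claw":0}]'

```text
time: 15.08
eef_pos: [0.4239, -0.2942, 0.0512]
tcp_rot: [0.679, 0.735, 0.0, -0.001]
contact_force: [-3.3, 3.3, 6.7]
opening: 0.339
```

>>> carry_out --commands '[{"delta_pos":[0,0,0],"delta_rot":[0,0,0],"claw":40},{"delta_pos":[0,0,0],"delta_rot":[0,0,0],"claw":60},{"delta_pos":[0,0,0],"delta_rot":[0,0,0],"claw":100},{"delta_pos":[0,0,0],"delta_rot":[0,0,0],"claw":100},{"delta_pos":[0,0,0],"delta_rot":[0,0,0],"claw":100},{"delta_pos":[0,0,-0.02],"delta_rot":[0,0,0],"claw":100},{"delta_pos":[0,0,-0.06],"delta_rot":[0,0,0],"claw":100},{"delta_pos":[0,0,-0.1],"delta_rot":[0,0,0],"claw":100}]'

```text
time: 15.75
eef_pos: [0.4229, -0.2932, 0.1502]
tcp_rot: [0.679, 0.735, 0.0, -0.004]
contact_force: [1.1, -1.4, 0.8]
opening: 0.996
```

```bash
python3 g.py .605 .105 .16 64.6
```

```text
t 15.75 pos [ 0.4229 -0.2932  0.1502] F [ 1.1 -1.4  0.8] open 0.996
dpos [0.3826, 0.213, -0.0083] drot [-0.0012, -0.0086, -1.0483] |d| 0.438 rows>= 11 q6~ -0.96
tool->world cols [[-0.079, 0.997, -0.006], [0.997, 0.079, 0.006], [0.007, -0.005, -1.0]]
```

>>> carry_out --commands '[{"delta_pos":[0.382,0.213,-0.01],"delta_rot":[0,0,-1.048],"claw":100},{"delta_pos":[0.382,0.213,-0.01],"delta_rot":[0,0,-1.048],"claw":100},{"delta_pos":[0.382,0.213,-0.01],"delta_rot":[0,0,-1.048],"claw":100},{"delta_pos":[0.382,0.213,-0.01],"delta_rot":[0,0,-1.048],"claw":100},{"delta_pos":[0.382,0.213,-0.01],"delta_rot":[0,0,-1.048],"claw":100},{"delta_pos":[0.382,0.213,-0.01],"delta_rot":[0,0,-1.048],"claw":100},{"delta_pos":[0.382,0.213,-0.01],"delta_rot":[0,0,-1.048],"claw":100},{"delta_pos":[0.382,0.213,-0.01],"delta_rot":[0,0,-1.048],"claw":100}]'

```text
time: 16.42
eef_pos: [0.5623, 0.0111, 0.1592]
tcp_rot: [0.24, 0.971, 0.002, -0.003]
contact_force: [1.1, -1.0, -0.8]
opening: 0.999
```

```bash
python3 g.py .605 .105 .15 64.6; python3 - <<'E'
from h import *
im,d=ctrl.read_camera("top"); cv2.imwrite("pics/t2.png",im[:,:,::-1])
P=cloud("top",d)
for b,s,c in blobs((P[...,2]>.066)&(P[...,2]<.082)&(d>0)&(P[...,1]<-.2),20):
    print(c.round(1),s[4],ray("top",np.argwhere(b)[:,::-1],.074).mean(0).round(4))
E
```

```text
t 16.42 pos [0.5623 0.0111 0.1592] F [ 1.1 -1.  -0.8] open 0.999
dpos [0.006, 0.1029, 0.0095] drot [0.003, -0.0071, -0.0419] |d| 0.104 rows>= 3 q6~ -0.96
tool->world cols [[-0.885, 0.466, -0.005], [0.466, 0.885, 0.006], [0.007, 0.003, -1.0]]
[500.7 250.8] 175 [ 0.4303 -0.3597  0.074 ]
[467.2 252.6] 170 [ 0.4245 -0.2905  0.074 ]
```

View pics/t2.png

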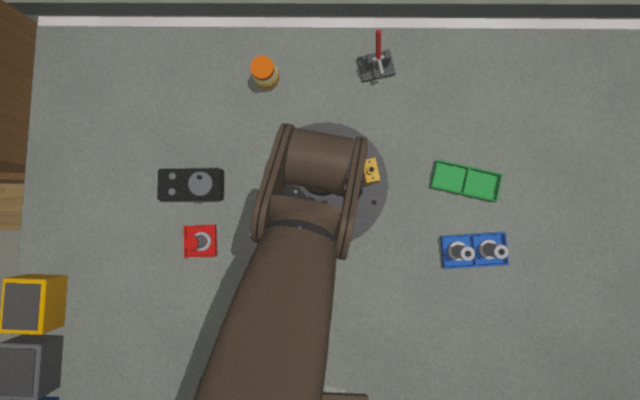

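The top view shows both housings centred in the blue bays at (467,252) and (500,251), within 2 mm of the bay centres. The reject is centred at (201,241). Carrying on to the first block.

>>> carry_out --commands '[{"delta_pos":[0.006,0.103,0.005],"delta_rot":[0.001,-0.004,-0.042],"claw":100},{"delta_pos":[0.006,0.103,0.005],"delta_rot":[0.001,-0.004,-0.042],"claw":100},{"delta_pos":[0.006,0.103,0.005],"delta_rot":[0.001,-0.004,-0.042],"claw":100},{"delta_pos":[0.006,0.103,0.005],"delta_rot":[0.001,-0.004,-0.042],"claw":100},{"delta_pos":[0.006,0.103,0.01],"delta_rot":[0.001,-0.004,-0.042],"claw":100},{"delta_pos":[0.006,0.103,0.02],"delta_rot":[0.001,-0.004,-0.042],"claw":100}]'

```text
time: 16.97
eef_pos: [0.6071, 0.1113, 0.1413]
tcp_rot: [0.215, 0.977, 0.004, 0.001]
contact_force: [0.7, 0.0, 0.5]
opening: 1.001
```

```bash
python3 g.py .605 .105 .059 64.6
```

```text
t 16.97 pos [0.6071 0.1113 0.1413] F [0.7 0.  0.5] open 1.001
dpos [-0.0007, -0.0072, 0.0822] drot [0.0081, 0.0003, 0.009] |d| 0.083 rows>= 2 q6~ -0.96
tool->world cols [[-0.907, 0.421, 0.004], [0.421, 0.907, 0.007], [-0.0, 0.008, -1.0]]
```

>>> carry_out --commands '[{"delta_pos":[0,-0.006,0.01],"delta_rot":[0.005,0,0.009],"claw":100},{"delta_pos":[0,-0.006,0.02],"delta_rot":[0.005,0,0.009],"claw":100},{"delta_pos":[0,-0.006,0.045],"delta_rot":[0.005,0,0.009],"claw":100},{"delta_pos":[0,-0.006,0.067],"delta_rot":[0.005,0,0.009],"claw":100},{"delta_pos":[0,-0.006,0.078],"delta_rot":[0.005,0,0.009],"claw":100},{"delta_pos":[0,-0.006,0.082],"delta_rot":[0.005,0,0.009],"claw":100},{"delta_pos":[0,-0.006,0.082],"delta_rot":[0.005,0,0.009],"claw":100}]'

```text
time: 17.55
eef_pos: [0.6037, 0.1057, 0.0576]
tcp_rot: [0.22, 0.975, 0.001, -0.001]
contact_force: [0.1, 0.0, 0.0]
opening: 1.001
```

```bash
python3 g.py .605 .105 .059 64.6
```

```text
t 17.55 pos [0.6037 0.1057 0.0576] F [0.1 0.  0. ] open 1.001
dpos [-0.0014, -0.0001, -0.0014] drot [0.0017, -0.0025, -0.0012] |d| 0.002 rows>= 1 q6~ -0.96
tool->world cols [[-0.903, 0.43, -0.002], [0.43, 0.903, 0.003], [0.003, 0.002, -1.0]]
```

>>> carry_out --commands '[{"delta_pos":[-0.001,0,-0.001],"delta_rot":[0,-0.001,0],"claw":50},{"delta_pos":[-0.001,0,-0.001],"delta_rot":[0,-0.001,0],"claw":0},{"delta_pos":[-0.001,0,-0.001],"delta_rot":[0,-0.001,0],"claw":0},{"delta_pos":[-0.001,0,-0.001],"delta_rot":[0,-0.001,0],"claw":0},{"delta_pos":[-0.001,0,-0.001],"delta_rot":[0,-0.001,0],"claw":0},{"delta_pos":[-0.001,0,-0.001],"delta_rot":[0,-0.001,0],"claw":0},{"delta_pos":[-0.001,0,-0.001],"delta_rot":[0,-0.001,0],"claw":0},{"delta_pos":[-0.001,0,-0.001],"delta_rot":[0,-0.001,0],"claw":0}]'

```text
time: 18.22
eef_pos: [0.6055, 0.1054, 0.0598]
tcp_rot: [0.22, 0.975, 0.001, 0.0]
contact_force: [0.1, 0.6, 5.0]
opening: 0.341
```

```bash
python3 - <<'E'
import numpy as np
c=np.array([.5843,-.310]);a=np.radians(78.0);print(c+.037*np.array([np.cos(a),np.sin(a)]),c-.037*np.array([np.cos(a),np.sin(a)]))
E
python3 g.py .5766 -.3462 .165 -12
```

```text
[ 0.59199273 -0.27380854] [ 0.57660727 -0.34619146]
t 18.22 pos [0.6055 0.1054 0.0598] F [0.1 0.6 5. ] open 0.341
dpos [-0.168, -0.4199, -0.1063] drot [0.0025, -0.0015, 1.3358] |d| 0.465 rows>= 12 q6~ -0.33
tool->world cols [[-0.903, 0.43, 0.001], [0.43, 0.903, 0.002], [-0.0, 0.003, -1.0]]
```

>>> carry_out --commands '[{"delta_pos":[0,0,-0.01],"delta_rot":[0,0,0],"claw":0},{"delta_pos":[0,0,-0.03],"delta_rot":[0,0,0],"claw":0},{"delta_pos":[0,0,-0.065],"delta_rot":[0,0,0],"claw":0},{"delta_pos":[0,0,-0.1],"delta_rot":[0,0,0.05],"claw":0},{"delta_pos":[0,0,-0.115],"delta_rot":[0,0,0.15],"claw":0},{"delta_pos":[-0.01,-0.03,-0.12],"delta_rot":[0,0,0.26],"claw":0},{"delta_pos":[-0.022,-0.06,-0.12],"delta_rot":[0,0,0.37],"claw":0},{"delta_pos":[-0.034,-0.09,-0.12],"delta_rot":[0,0,0.48],"claw":0}]'

```text
time: 18.88
eef_pos: [0.5965, 0.0088, 0.1797]
tcp_rot: [0.447, 0.894, 0.001, -0.0]
contact_force: [1.1, -0.9, -2.5]
opening: 0.344
```

```bash
python3 g.py .5766 -.3462 .175 -12
```

```text
t 18.88 pos [0.5965 0.0088 0.1797] F [ 1.1 -0.9 -2.5] open 0.344
dpos [-0.2722, -0.2288, 0.004] drot [0.0013, -0.002, 0.8525] |d| 0.356 rows>= 9 q6~ -0.33
tool->world cols [[-0.6, 0.8, 0.001], [0.8, 0.6, 0.002], [0.001, 0.002, -1.0]]
```

>>> carry_out --commands '[{"delta_pos":[-0.03,-0.025,0],"delta_rot":[0,0,0.1],"claw":0},{"delta_pos":[-0.06,-0.05,0],"delta_rot":[0,0,0.2],"claw":0},{"delta_pos":[-0.09,-0.076,0],"delta_rot":[0,0,0.3],"claw":0},{"delta_pos":[-0.12,-0.101,0],"delta_rot":[0,0,0.41],"claw":0},{"delta_pos":[-0.15,-0.126,0],"delta_rot":[0,0,0.52],"claw":0},{"delta_pos":[-0.18,-0.151,0],"delta_rot":[0,0,0.63],"claw":0},{"delta_pos":[-0.21,-0.176,0],"delta_rot":[0,0,0.74],"claw":0},{"delta_pos":[-0.24,-0.202,0.004],"delta_rot":[0,0,0.85],"claw":0}]'

```text
time: 19.55
eef_pos: [0.578, -0.3059, 0.1749]
tcp_rot: [0.778, 0.628, 0.001, -0.001]
contact_force: [-0.1, -0.1, -2.3]
opening: 0.341
```

```bash
python3 g.py .5766 -.3462 .044 -12
```

```text
t 19.55 pos [ 0.578  -0.3059  0.1749] F [-0.1 -0.1 -2.3] open 0.341
dpos [-0.04, 0.0072, 0.1308] drot [-0.0005, -0.0026, -0.003] |d| 0.137 rows>= 4 q6~ -0.33
tool->world cols [[0.211, 0.978, 0.0], [0.978, -0.211, 0.003], [0.003, -0.0, -1.0]]
```

>>> carry_out --commands '[{"delta_pos":[-0.03,0.006,0],"delta_rot":[0,0,0],"claw":0},{"delta_pos":[-0.04,0.007,0.01],"delta_rot":[0,0,0],"claw":0},{"delta_pos":[-0.04,0.007,0.03],"delta_rot":[0,0,0],"claw":0},{"delta_pos":[-0.04,0.007,0.06],"delta_rot":[0,0,0],"claw":0},{"delta_pos":[-0.04,0.007,0.09],"delta_rot":[0,0,0],"claw":0},{"delta_pos":[-0.04,0.007,0.11],"delta_rot":[0,0,0],"claw":0},{"delta_pos":[-0.04,0.007,0.118],"delta_rot":[0,0,0],"claw":0},{"delta_pos":[-0.04,0.007,0.121],"delta_rot":[0,0,0],"claw":0}]'

```text
time: 20.22
eef_pos: [0.5746, -0.3442, 0.0503]
tcp_rot: [0.778, 0.628, 0.0, -0.004]
contact_force: [-0.3, -0.9, -2.3]
opening: 0.345
```

```bash
python3 g.py .5766 -.3462 .044 -12
```

```text
t 20.22 pos [ 0.5746 -0.3442  0.0503] F [-0.3 -0.9 -2.3] open 0.345
dpos [-0.0016, 0.0024, 0.0063] drot [-0.0065, -0.0059, -0.0025] |d| 0.007 rows>= 1 q6~ -0.33
tool->world cols [[0.21, 0.978, -0.005], [0.978, -0.21, 0.007], [0.006, -0.006, -1.0]]
```

>>> carry_out --commands '[{"delta_pos":[-0.002,0.002,0.002],"delta_rot":[-0.003,-0.003,0],"claw":0},{"delta_pos":[-0.002,0.002,0.004],"delta_rot":[-0.003,-0.003,0],"claw":0},{"delta_pos":[-0.002,0.002,0.006],"delta_rot":[-0.003,-0.003,0],"claw":0},{"delta_pos":[-0.002,0.002,0.0065],"delta_rot":[-0.003,-0.003,0],"claw":0},{"delta_pos":[-0.002,0.002,0.0065],"delta_rot":[-0.003,-0.003,0],"claw":0}]'

```text
time: 20.63
eef_pos: [0.5766, -0.3468, 0.0448]
tcp_rot: [0.778, 0.628, 0.0, -0.001]
contact_force: [0.2, -0.4, -2.7]
opening: 0.343
```

>>> carry_out --commands '[{"delta_pos":[0,0,0.001],"delta_rot":[0,0,0],"claw":0},{"delta_pos":[0,0,0.002],"delta_rot":[0,0,0],"claw":0},{"delta_pos":[0,0,0.002],"delta_rot":[0,0,0],"claw":0}]'

```text
time: 20.88
eef_pos: [0.5772, -0.3472, 0.0438]
tcp_rot: [0.778, 0.628, 0.0, -0.001]
contact_force: [-0.2, 0.5, -0.2]
opening: 0.341
```

>>> carry_out --commands '[{"delta_pos":[0,0,0.001],"delta_rot":[0,0,0],"claw":0},{"delta_pos":[0,0,0.001],"delta_rot":[0,0,0],"claw":0}]'

```text
time: 21.05
eef_pos: [0.5772, -0.3472, 0.0438]
tcp_rot: [0.778, 0.628, 0.0, -0.001]
contact_force: [-2.3, 1.3, 4.6]
opening: 0.34
```

>>> carry_out --commands '[{"delta_pos":[0,0,0],"delta_rot":[0,0,0],"claw":40},{"delta_pos":[0,0,0],"delta_rot":[0,0,0],"claw":60},{"delta_pos":[0,0,0],"delta_rot":[0,0,0],"claw":100},{"delta_pos":[0,0,0],"delta_rot":[0,0,0],"claw":100},{"delta_pos":[0,0,0],"delta_rot":[0,0,0],"claw":100},{"delta_pos":[0,0,-0.02],"delta_rot":[0,0,0],"claw":100},{"delta_pos":[0,0,-0.06],"delta_rot":[0,0,0],"claw":100},{"delta_pos":[0,0,-0.1],"delta_rot":[0,0,0],"claw":100}]'

```text
time: 21.72
eef_pos: [0.5759, -0.3463, 0.1421]
tcp_rot: [0.778, 0.628, -0.0, -0.004]
contact_force: [0.7, -0.4, 0.2]
opening: 1.002
```

```bash
python3 - <<'E'
from h import *
im,d=ctrl.read_camera("scene"); cv2.imwrite("pics/s4.png",cv2.resize(im[160:360,80:330,::-1],(800,600)))
E
python3 g.py .596 -.0865 .155 -76.7
```

```text
t 21.77 pos [ 0.5808 -0.3501  0.1547] F [ 3.5 -1.1  6.8] open 1.0
dpos [0.2609, -0.0404, -0.002] drot [0.0126, -0.0021, 1.1272] |d| 0.264 rows>= 10 q6~ 1.19
tool->world cols [[0.21, 0.978, 0.01], [0.978, -0.21, -0.007], [-0.005, 0.011, -1.0]]
```

View pics/s4.png

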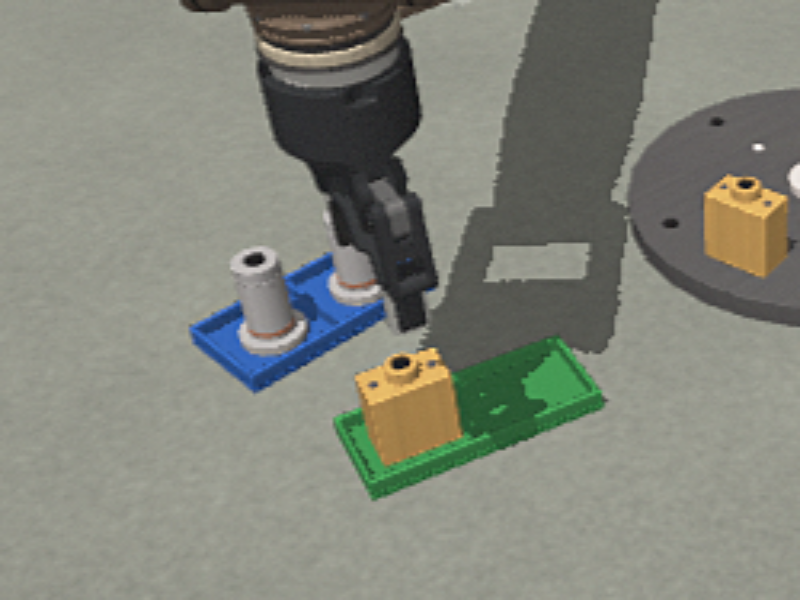

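The first block stands upright in the far green bay (at (408,410) in the crop). Now the second block.

>>> carry_out --commands '[{"delta_pos":[0.26,-0.04,0],"delta_rot":[0.004,0,1.127],"claw":100},{"delta_pos":[0.26,-0.04,0],"delta_rot":[0.004,0,1.127],"claw":100},{"delta_pos":[0.26,-0.04,0],"delta_rot":[0.004,0,1.127],"claw":100},{"delta_pos":[0.26,-0.04,0],"delta_rot":[0.004,0,1.127],"claw":100},{"delta_pos":[0.26,-0.04,0],"delta_rot":[0.004,0,1.127],"claw":100},{"delta_pos":[0.26,-0.04,0],"delta_rot":[0.004,0,1.127],"claw":100},{"delta_pos":[0.26,-0.04,0],"delta_rot":[0.004,0,1.127],"claw":100},{"delta_pos":[0.26,-0.04,0],"delta_rot":[0.004,0,1.127],"claw":100}]'

```text
time: 22.43
eef_pos: [0.5963, -0.0834, 0.1531]
tcp_rot: [0.983, 0.184, 0.003, 0.002]
contact_force: [-0.6, -1.0, -0.8]
opening: 1.002
```

```bash
python3 g.py .596 -.0865 .15 -76.7
```

```text
t 22.43 pos [ 0.5963 -0.0834  0.1531] F [-0.6 -1.  -0.8] open 1.002
dpos [-0.0014, 0.0027, 0.0031] drot [0.0043, -0.0062, 0.1387] |d| 0.004 rows>= 2 q6~ 1.19
tool->world cols [[0.932, 0.362, 0.007], [0.362, -0.932, -0.002], [0.006, 0.005, -1.0]]
```

>>> carry_out --commands '[{"delta_pos":[-0.001,0.003,0.003],"delta_rot":[0.003,-0.004,0.139],"claw":100},{"delta_pos":[-0.001,0.003,0.003],"delta_rot":[0.003,-0.004,0.139],"claw":100},{"delta_pos":[-0.001,0.003,0.003],"delta_rot":[0.003,-0.004,0.139],"claw":100},{"delta_pos":[-0.001,0.003,0.015],"delta_rot":[0.003,-0.004,0.139],"claw":100},{"delta_pos":[-0.001,0.003,0.03],"delta_rot":[0.003,-0.004,0.139],"claw":100}]'

```text
time: 22.85
eef_pos: [0.5978, -0.0874, 0.124]
tcp_rot: [0.993, 0.116, 0.003, 0.001]
contact_force: [-0.9, 0.4, -0.5]
opening: 0.999
```

```bash
python3 g.py .596 -.0865 .059 -76.7
```

```text
t 22.85 pos [ 0.5978 -0.0874  0.124 ] F [-0.9  0.4 -0.5] open 0.999
dpos [-0.0019, -0.0015, 0.065] drot [0.0032, -0.0057, 0.0013] |d| 0.065 rows>= 2 q6~ 1.19
tool->world cols [[0.973, 0.231, 0.006], [0.231, -0.973, -0.002], [0.006, 0.003, -1.0]]
```

>>> carry_out --commands '[{"delta_pos":[-0.001,-0.001,0.02],"delta_rot":[0.001,-0.003,0],"claw":100},{"delta_pos":[-0.001,-0.001,0.042],"delta_rot":[0.001,-0.003,0],"claw":100},{"delta_pos":[-0.001,-0.001,0.058],"delta_rot":[0.001,-0.003,0],"claw":100},{"delta_pos":[-0.001,-0.001,0.065],"delta_rot":[0.001,-0.003,0],"claw":100},{"delta_pos":[-0.001,-0.001,0.065],"delta_rot":[0.001,-0.003,0],"claw":100},{"delta_pos":[-0.001,-0.001,0.065],"delta_rot":[0.001,-0.003,0],"claw":100},{"delta_pos":[-0.001,-0.001,0.065],"delta_rot":[0.001,-0.003,0],"claw":50},{"delta_pos":[-0.001,-0.001,0.065],"delta_rot":[0.001,-0.003,0],"claw":0}]'

```text
time: 23.52
eef_pos: [0.5982, -0.0872, 0.0606]
tcp_rot: [0.993, 0.117, 0.003, 0.002]
contact_force: [-0.0, -0.1, 0.4]
opening: 0.745
```

>>> carry_out --commands '[{"delta_pos":[0,0,0],"delta_rot":[0,0,0],"claw":0},{"delta_pos":[0,0,0],"delta_rot":[0,0,0],"claw":0},{"delta_pos":[0,0,0],"delta_rot":[0,0,0],"claw":0},{"delta_pos":[0,0,0],"delta_rot":[0,0,0],"claw":0},{"delta_pos":[0,0,0],"delta_rot":[0,0,0],"claw":0},{"delta_pos":[0,0,0],"delta_rot":[0,0,0],"claw":0}]'

```text
time: 24.02
eef_pos: [0.5991, -0.0874, 0.0618]
tcp_rot: [0.993, 0.117, 0.004, 0.002]
contact_force: [-0.0, 0.6, 5.9]
opening: 0.345
```

```bash
python3 g.py .592 -.2738 .165 -12
```

```text
t 24.02 pos [ 0.5991 -0.0874  0.0618] F [-0.   0.6  5.9] open 0.345
dpos [-0.0493, 0.1802, -0.1027] drot [0.0082, -0.0037, -1.1277] |d| 0.213 rows>= 10 q6~ -0.22
tool->world cols [[0.973, 0.231, 0.008], [0.232, -0.973, -0.003], [0.007, 0.005, -1.0]]
```

>>> carry_out --commands '[{"delta_pos":[0,0,-0.01],"delta_rot":[0.004,-0.003,0],"claw":0},{"delta_pos":[0,0,-0.03],"delta_rot":[0.004,-0.003,0],"claw":0},{"delta_pos":[0,0,-0.06],"delta_rot":[0.004,-0.003,-0.05],"claw":0},{"delta_pos":[0,0.01,-0.09],"delta_rot":[0.004,-0.003,-0.15],"claw":0},{"delta_pos":[-0.005,0.03,-0.105],"delta_rot":[0.004,-0.003,-0.26],"claw":0},{"delta_pos":[-0.013,0.055,-0.11],"delta_rot":[0.004,-0.003,-0.37],"claw":0},{"delta_pos":[-0.02,0.08,-0.11],"delta_rot":[0.004,-0.003,-0.48],"claw":0},{"delta_pos":[-0.027,0.105,-0.11],"delta_rot":[0.004,-0.003,-0.59],"claw":0}]'

```text
time: 24.68
eef_pos: [0.5957, -0.1962, 0.1725]
tcp_rot: [0.915, 0.403, 0.001, 0.001]
contact_force: [0.6, 0.4, -1.9]
opening: 0.343
```

```bash
python3 g.py .592 -.2738 .165 -12
```

```text
t 24.68 pos [ 0.5957 -0.1962  0.1725] F [ 0.6  0.4 -1.9] open 0.343
dpos [-0.0597, 0.0496, 0.0075] drot [0.0031, -0.0005, -0.5315] |d| 0.078 rows>= 5 q6~ -0.22
tool->world cols [[0.675, 0.738, 0.003], [0.738, -0.675, -0.001], [0.001, 0.003, -1.0]]
```

>>> carry_out --commands '[{"delta_pos":[-0.02,0.016,0],"delta_rot":[0,0,-0.11],"claw":0},{"delta_pos":[-0.035,0.03,0],"delta_rot":[0,0,-0.22],"claw":0},{"delta_pos":[-0.05,0.042,0],"delta_rot":[0,0,-0.33],"claw":0},{"delta_pos":[-0.058,0.048,0],"delta_rot":[0,0,-0.44],"claw":0},{"delta_pos":[-0.06,0.05,0.002],"delta_rot":[0,0,-0.53],"claw":0},{"delta_pos":[-0.06,0.05,0.008],"delta_rot":[0.002,0,-0.53],"claw":0},{"delta_pos":[-0.06,0.05,0.02],"delta_rot":[0.002,0,-0.53],"claw":0},{"delta_pos":[-0.06,0.05,0.035],"delta_rot":[0.002,0,-0.53],"claw":0}]'

```text
time: 25.35
eef_pos: [0.5923, -0.2739, 0.137]
tcp_rot: [0.778, 0.628, 0.001, 0.001]
contact_force: [0.5, 0.2, -2.1]
opening: 0.345
```

```bash
python3 g.py .592 -.2738 .046 -12
```

```text
t 25.35 pos [ 0.5923 -0.2739  0.137 ] F [ 0.5  0.2 -2.1] open 0.345
dpos [0.0, -0.0005, 0.091] drot [0.0018, -0.0001, -0.0035] |d| 0.091 rows>= 3 q6~ -0.22
tool->world cols [[0.211, 0.977, 0.002], [0.977, -0.211, -0.0], [0.0, 0.002, -1.0]]
```

>>> carry_out --commands '[{"delta_pos":[0,0,0.02],"delta_rot":[0.001,0,-0.003],"claw":0},{"delta_pos":[0,0,0.042],"delta_rot":[0.001,0,-0.003],"claw":0},{"delta_pos":[0,0,0.06],"delta_rot":[0.001,0,-0.003],"claw":0},{"delta_pos":[0,0,0.072],"delta_rot":[0.001,0,-0.003],"claw":0},{"delta_pos":[0,0,0.08],"delta_rot":[0.001,0,-0.003],"claw":0},{"delta_pos":[0,0,0.085],"delta_rot":[0.001,0,-0.003],"claw":0},{"delta_pos":[0,0,0.087],"delta_rot":[0.001,0,-0.003],"claw":0},{"delta_pos":[0,0,0.087],"delta_rot":[0.001,0,-0.003],"claw":0}]'

```text
time: 26.02
eef_pos: [0.5927, -0.274, 0.0502]
tcp_rot: [0.777, 0.629, 0.0, 0.0]
contact_force: [0.6, -0.7, -3.0]
opening: 0.341
```

```bash
python3 g.py .592 -.2738 .046 -12
```

```text
t 26.02 pos [ 0.5927 -0.274   0.0502] F [ 0.6 -0.7 -3. ] open 0.341
dpos [0.0, -0.0008, 0.0042] drot [0.0011, 0.0, -0.0008] |d| 0.004 rows>= 1 q6~ -0.22
tool->world cols [[0.209, 0.978, 0.001], [0.978, -0.209, -0.0], [-0.0, 0.001, -1.0]]
```

>>> carry_out --commands '[{"delta_pos":[0,0,0.0015],"delta_rot":[0,0,0],"claw":0},{"delta_pos":[0,0,0.003],"delta_rot":[0,0,0],"claw":0},{"delta_pos":[0,0,0.004],"delta_rot":[0,0,0],"claw":0},{"delta_pos":[0,0,0.0045],"delta_rot":[0,0,0],"claw":0},{"delta_pos":[0,0,0.0045],"delta_rot":[0,0,0],"claw":0}]'

```text
time: 26.43
eef_pos: [0.5929, -0.2741, 0.046]
tcp_rot: [0.777, 0.629, 0.0, 0.001]
contact_force: [0.0, -0.1, -0.6]
opening: 0.34
```

>>> carry_out --commands '[{"delta_pos":[0,0,0.001],"delta_rot":[0,0,0],"claw":0},{"delta_pos":[0,0,0.001],"delta_rot":[0,0,0],"claw":0}]'

```text
time: 26.6
eef_pos: [0.5929, -0.2742, 0.0459]
tcp_rot: [0.777, 0.629, 0.0, 0.001]
contact_force: [-2.4, 1.1, 3.7]
opening: 0.348
```

>>> carry_out --commands '[{"delta_pos":[0,0,0],"delta_rot":[0,0,0],"claw":40},{"delta_pos":[0,0,0],"delta_rot":[0,0,0],"claw":60},{"delta_pos":[0,0,0],"delta_rot":[0,0,0],"claw":100},{"delta_pos":[0,0,0],"delta_rot":[0,0,0],"claw":100},{"delta_pos":[0,0,0],"delta_rot":[0,0,0],"claw":100},{"delta_pos":[0,0,-0.02],"delta_rot":[0,0,0],"claw":100},{"delta_pos":[0,0,-0.06],"delta_rot":[0,0,0],"claw":100},{"delta_pos":[0,0,-0.1],"delta_rot":[0,0,0],"claw":100}]'

```text
time: 27.27
eef_pos: [0.5913, -0.2732, 0.1443]
tcp_rot: [0.777, 0.629, -0.0, -0.002]
contact_force: [0.9, -0.6, 1.0]
opening: 1.003
```

```bash
python3 g.py .55 0 .25 -12
```

```text
t 27.27 pos [ 0.5913 -0.2732  0.1443] F [ 0.9 -0.6  1. ] open 1.003
dpos [0.2588, -0.0978, -0.1048] drot [-0.0039, -0.0019, -0.0008] |d| 0.296 rows>= 8 q6~ 0.21
tool->world cols [[0.209, 0.978, -0.003], [0.978, -0.209, 0.003], [0.002, -0.004, -1.0]]
```

>>> carry_out --commands '[{"delta_pos":[0.03,-0.01,-0.02],"delta_rot":[0,0,0],"claw":100},{"delta_pos":[0.065,-0.025,-0.04],"delta_rot":[0,0,0],"claw":100},{"delta_pos":[0.1,-0.04,-0.055],"delta_rot":[0,0,0],"claw":100},{"delta_pos":[0.135,-0.05,-0.07],"delta_rot":[0,0,0],"claw":100},{"delta_pos":[0.17,-0.065,-0.08],"delta_rot":[0,0,0],"claw":100},{"delta_pos":[0.2,-0.08,-0.09],"delta_rot":[0,0,0],"claw":100},{"delta_pos":[0.23,-0.09,-0.1],"delta_rot":[0,0,0],"claw":100},{"delta_pos":[0.245,-0.095,-0.1],"delta_rot":[0,0,0],"claw":100}]'

```text
time: 27.93
eef_pos: [0.5501, -0.0111, 0.2479]
tcp_rot: [0.777, 0.63, 0.001, -0.001]
contact_force: [0.9, 0.2, 0.4]
opening: 1.001
```

>>> carry_out --commands '[{"delta_pos":[0,0,0],"delta_rot":[0,0,0],"claw":100},{"delta_pos":[0,0,0],"delta_rot":[0,0,0],"claw":100},{"delta_pos":[0,0,0],"delta_rot":[0,0,0],"claw":100}]'

```text
time: 28.18
eef_pos: [0.5502, -0.0117, 0.2478]
tcp_rot: [0.777, 0.63, 0.001, -0.0]
contact_force: [-0.0, 0.3, -0.4]
opening: 0.999
```

```bash
python3 - <<'E'
from h import *
im,d=ctrl.read_camera("top"); cv2.imwrite("pics/t5.png",im[:,:,::-1])
P=cloud("top",d); ok=d>0
def rep(name,c,axdeg,lo,hi,reg,zt):
    for b,s,ce in blobs((P[...,2]>lo)&(P[...,2]<hi)&ok&reg,20):
        w=ray("top",np.argwhere(b)[:,::-1],zt)[:,:2].mean(0)-c; a=np.radians(axdeg)
        print(name,ce.round(1),s[4],'in tray x,y',np.round([w@[np.cos(a),np.sin(a)],w@[-np.sin(a),np.cos(a)]],4),'z',np.median(P[...,2][b]).round(4))
X,Y=P[...,0],P[...,1]
rep('red',np.array([.4299,.3019]),2,.068,.082,(Y>.2)&(X<.5),.074)
rep('blue',np.array([.4263,-.3264]),4.3,.068,.082,(Y<-.2)&(X<.5),.074)
rep('greenstub',np.array([.5834,-.3079]),-12,.067,.08,(Y<-.2)&(X>.5),.072)
rep('greenbody',np.array([.5834,-.3079]),-12,.056,.08,(Y<-.2)&(X>.5),.062)
b=(P[...,2]>.025)&(P[...,2]<.06)&(Y>.2)&(Y<.42)&(X>.49)
print('pendant x',np.percentile(X[b],[1,99]),'y',np.percentile(Y[b],[1,99]))
im,d=ctrl.read_camera("scene"); cv2.imwrite("pics/s5.png",im[:,:,::-1]); print(ctrl.get_state()['time'],ctrl.get_state()['contact_force'])
E
```

```text
red [191.3 242.1] 154 in tray x,y [-0.0003 -0.0037] z 0.0733
red [ 22.3 305.5] 2247 in tray x,y [-0.1349  0.3676] z 0.0715
red [ 19.  370.9] 2135 in tray x,y [-0.2732  0.3683] z 0.0715
blue [501.  250.8] 170 in tray x,y [ 0.0014 -0.034 ] z 0.0729
blue [467.4 252.7] 165 in tray x,y [0.0008 0.0356] z 0.0729
greenstub [460.  173.1] 68 in tray x,y [0.0024 0.033 ] z 0.071
greenstub [492.7 180.8] 72 in tray x,y [ 0.0018 -0.0373] z 0.0706
greenbody [458.5 173.8] 334 in tray x,y [0.0021 0.0328] z 0.0615
greenbody [490.9 181.2] 334 in tray x,y [ 0.002  -0.0374] z 0.0613
pendant x [0.52432835 0.59711106] y [0.25363387 0.39854937]
28.2833 [-0.28254307 -0.15551737 -0.38258045]
```

View pics/t5.png

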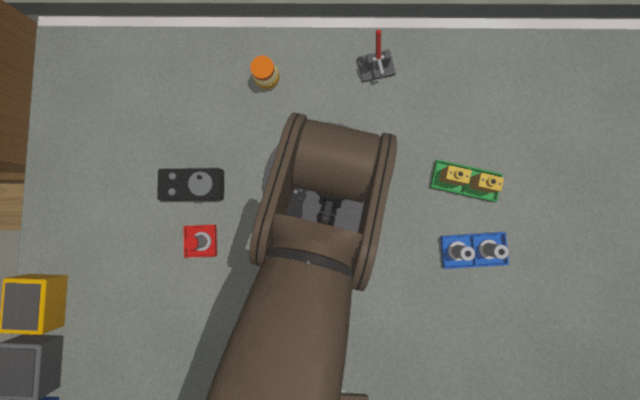

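View pics/s5.png

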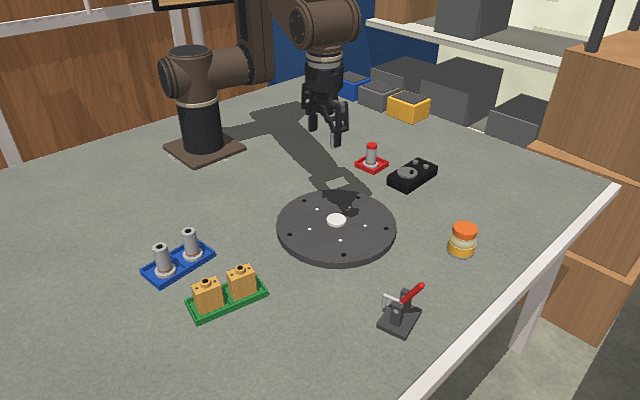

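The plate is empty. The reject is at (372,155), the housings at (162,260) and (190,243), and the blocks at (207,295) and (241,281), all upright in their bays. Offsets are within 5 mm and heights are right. The pendant has not moved. Handing in.

```bash
python3 -c "
from plant import ctrl
print(ctrl.sign_off())"
```

```text
the job is handed in; nothing more can be done
None
```

All five parts are off the plate and standing in their trays, and the job is handed in at about 28 s of the 112 s allowed. Sign-off gives no verdict, so what follows rests on my own last checks.

- **Order:** The reject went into the red tray first. A scene picture right after its release showed it upright and the other four parts still on the plate. I then placed the two good housings in the blue tray and the two brass blocks in the green tray. I lowered each part until the wrist force showed it touching the floor, then let go.
- **Position:** The last top view put the reject about 4 mm off centre. The housings were within about 1.5 mm of their bay centres, and the blocks within about 4 mm.
- **Height and lean:** The tops measured 71–73 mm high, which matches standing flat on the bay floors. In the last scene picture everything looks upright; I did not measure lean.
- **Released and undisturbed:** The hand is open, well clear of everything, and reads near-zero force. The hand control box reads the same position as at the start, to 0.1 mm.

**Disagreement:** The two cameras differ by up to about 4 mm in y, mostly about 3 mm. I aimed between their readings, and the placing limits are 15 mm or more. No check failed.

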